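Close up the spacer row in the setting fixture

ROBOT

A 7-joint arm with a two-finger parallel gripper is mounted at the origin on a cart in front of the work surface, level with it; the furniture and walls round the work are solid. World frame = base frame: x ahead of the robot, y to its left, z up, the work surface at z = 0. Lengths are in mm, angles in rad, forces in N, time in s.
With the tool pointing down it reaches from about 425 to 975 mm from the base axis. Payload 16.7 kg.
Tool frame: the origin (TCP) lies midway between the tips of the shut fingers; the grasp point (between the pads) lies 19 mm behind it (bot.grasp_offset is the distance from the TCP to the grasp point, in mm); z points along the fingers, x is the direction in which the jaws open and shut, and the axes are right-handed (so a half turn about z gives the same grasp; the last joint's range is limited). The gripper opens to 85 mm and grips with 20 to 120 N. Pads are 22 mm wide; open, the fingers measure 114 mm over their backs; the gripper's body (76 mm by 85 mm) begins 54 mm behind the grasp point. The pads swing forward as they close: fully open they stand 13 mm farther back than shut.
Start: joints at [-1.258, 0.426, 0.074, 1.606, -0.034, 1.111, -0.067], TCP at [300.752, 604.255, 231.302] pointing down, gripper open.
Joint ranges: [-2.85, 2.85], [-0.5, 2.14], [-1.23, 1.37], [0.21, 2.46], [-1.02, 4.16], [0.16, 2.05], [-2.73, 2.73]. Speed limits (rad/s): [1.89, 1.89, 2.39, 2.39, 3.01, 3.01, 3.01].

INTERFACE

Orientations are given as a unit quaternion [w, x, y, z].
In Python, from plant import bot gives the robot as it stands. The module is installed in compiled form; this text tells all that it offers.
- The arm moves only by the tool play_rows, never from a script. Its argument "series" is a list of rows, each an object of numbers: "ax", "ay", "az": the turn, a rotation vector about the world's x, y, z in rad; "x", "y", "z": the shift along the world's x, y, z in m; "claw": the opening, from 0 (shut) to 1 (fully open). In form: [{"ax": .., "ay": .., "az": .., "x": .., "y": .., "z": .., "claw": ..}, ...]. A call has 1 to 20 rows; each row is the pose to reach, as a shift and turn from the pose commanded when the call began; what a row does not reach only later rows make up. A row lasts 1/12 s, in which the tool goes at most 41.7 mm and 7.16 degrees, less where a joint would pass 70% of its speed; a pose out of reach is approached as far as the arm can. A call with a gripper value outside its range is refused whole. The fingers move at their own pace and stop on an object; "force" is the grip in N (left out, the last holds). Time passes only in rows, so rows that repeat a pose let the fingers close. It gives the time, the measured TCP pose, the force and the opening at its end, in the units of the state.
- bot.sense(): the state, without advancing time (a new reading comes with each control period).
- bot.capture(name): name is "side" or "top"; returns a dict with "img" (400x640x3 uint8, red, green, blue), "K" (3x3 intrinsics, pixels), "k1" (the pictures are not rectified: a ray, as slopes to the right and down, at radius r is drawn at 1 + k1 r^2 times it, then the intrinsics apply), "R" (3x3) and "t" (3): a world point X has camera coordinates R X + t. Camera axes: x right, y down, z forward; pixel columns grow to the right and rows downward; lengths in mm; the calibration is good to about 2 mm. A picture is of the moment at which its call begins. There is no depth.
- bot.sign_off(): hands the job in, once; it reports no verdict.
The state is a dict: "time": time; "joint_pos": joint angles; "qd": joint speeds; "joint_torque": joint torques, N m; "tool_pos": TCP position; "tcp_rot": TCP orientation; "force": force on the tool from outside, world axes, zero at the start; "wrist_torque": the same for the moment, N m; "opening": finger opening in mm.
Only numpy, scipy, OpenCV 4.12 (cv2) and the standard library are available. Lean on these libraries where they do the work, as an engineer would, in place of code of your own. Each camera call takes 0.05 s, during which the arm holds its last target. There are 200 camera calls.

TASK

Two of the dark wooden spacer blocks sit askew and apart in the steel setting fixture, and the third lies on the table. Bring the third one in at the open end and close the row up: all three flat on the bed, end to end in a straight line, every block flush along the tall fence, the first hard against the end stop and no gaps between them. The fixture only stands on the table, so butt the blocks up gently by feel without shoving it out of place, and leave the larger pale block and the other things alone.

Things in the scene. Friction and masses are not known exactly. Their poses are not given: they have to be found in the camera images.
- fixture: bare steel setting fixture, 3 kg, standing loose on the table: bed plate 8 mm thick; a fence 14 mm thick, 34 mm above the bed, along its far (+x) side; an end stop, as thick and tall, across its right (-y) end, reaching 76 mm from the fence. Origin on the table under the inner corner of fence and stop: fence face is x = 0, stop face y = 0
- corner (a point): inner corner of fence and stop at the bed's surface (8 mm above the table), axes as the fixture's. The free bed spans x -95 to 0 mm, y 0 to 262 mm, open in front (-x) and at the left end (+y). The row lies along +y from the stop, the blocks' 72 mm sides on the fence
- open_end (a point): end of the fence face at the bed's surface, at the open left end of the bed, 262 mm from the corner along +y
- block_end: oiled dark wooden spacer block, 42 x 72 x 28 mm (x, y, z), about 0.09 kg; origin at the centre of its underside, y along its 72 mm length. It starts on the bed nearest the stop and stays the first of the row
- block_mid: oiled dark wooden spacer block, 42 x 72 x 28 mm (x, y, z), about 0.09 kg; origin at the centre of its underside, y along its 72 mm length. It starts on the bed beyond the first and stays the middle one
- block_loose: oiled dark wooden spacer block, 42 x 72 x 28 mm (x, y, z), about 0.09 kg; origin at the centre of its underside, y along its 72 mm length. It starts on the table to the right or left of the fixture and becomes the last of the row at the open end; grasp it across its 42 mm width
- pale_block: larger, paler wooden block, 36 x 90 x 32 mm, lying on the table; origin at the centre of its underside. Not part of the row
- tyre: toy tyre lying flat, 50 mm across, 21 mm high; bystander
- tape: roll of brown tape lying flat, 66 mm across, 18 mm high; bystander

How it is judged:
By the outcome, as a careful person would: the job done as asked, in the order asked, and still so for the second after the job is handed in, with the robot touching nothing.
It also fails if it takes over 72 s, if anything falls off the work surface, if the arm or the gripper's body presses on something with over 40 N, if the wrist force passes 120 N, or if a joint passes its speed limit or range.

## Working session

There is one attempt and no reset: what is moved stays moved. The work goes in short steps, Python scripts to look and compute and a tool call to move; the robot and the scene stay as the last step left them, time stands still between calls to the robot, and variables do not carry over. Pictures are saved under pics/ and viewed, about 8 in all and at most 12, crops included, and the job is handed in when it is done.

Besides the shell and the picture viewer there is one more tool, called after ">>>" as name(argument=value, ...), one argument or row to a line, values as JSON. play_rows: Moves the arm, as the interface text tells. Its arguments: {"type":"object","properties":{"series":{"type":"array","items":{"type":"object","properties":{"ax":{"type":"number"},"ay":{"type":"number"},"az":{"type":"number"},"x":{"type":"number"},"y":{"type":"number"},"z":{"type":"number"},"claw":{"type":"number"}}}},"force":{"type":"number"}},"required":["series"]}

```bash
mkdir -p pics; cat > h.py <<'E'
import numpy as np, cv2
from plant import bot
def ray(c,px):
    d=cv2.undistortPoints(np.array([[px]],float),c["K"],np.array([c["k1"],0,0,0],float))[0,0]
    R=np.array(c["R"]);t=np.array(c["t"]); o=-R.T@t; v=R.T@np.array([d[0],d[1],1]); return o,v
def onz(c,px,z):
    o,v=ray(c,px); return (o+v*(z-o[2])/v[2])[:2]
def proj(c,X):
    p=np.array(c["R"])@np.array(X,float)+np.array(c["t"]); s=p[:2]/p[2]; s=s*(1+c["k1"]*(s@s))
    return (np.array(c["K"])@[s[0],s[1],1])[:2]
def snap(name,fn,crop=None,scale=1):
    c=bot.capture(name); im=c["img"][:,:,::-1]
    cv2.imwrite(f"pics/raw_{fn}.png",im)
    if crop: x0,y0,x1,y1=crop; im=im[y0:y1,x0:x1]
    cv2.imwrite(f"pics/{fn}.png",cv2.resize(im,None,fx=scale,fy=scale,interpolation=cv2.INTER_CUBIC)); return c
E
python3 - <<'E'
from h import *
for n in("top","side"):
    c=snap(n,n+"1"); print(n,c["K"],c["k1"],-np.array(c["R"]).T@c["t"],c["R"])
s=bot.sense();print({k:np.round(s[k],3) for k in("time","tool_pos","tcp_rot","force","opening")})
E
```

```text
top [[435.95350787   0.         323.55434598]
 [  0.         435.95350787 199.82513424]
 [  0.           0.           1.        ]] 0.029053819066579854 [ 301.23750208   43.68456093 1313.19857873] [[ 0.00882091 -0.99991538  0.00956159]
 [-0.98868489 -0.01015298 -0.14966334]
 [ 0.14974775 -0.00813323 -0.98869078]]
side [[405.72166535   0.         317.20179981]
 [  0.         405.72166535 203.99795995]
 [  0.           0.           1.        ]] -0.058225483762498566 [ -42.40298254 -716.07113293  648.04266985] [[ 0.81059255 -0.58548542 -0.01210522]
 [-0.32389405 -0.43101148 -0.84221241]
 [ 0.4878856   0.68661192 -0.53900994]]
{'time': np.float64(0.1), 'tool_pos': array([300.623, 603.948, 230.662]), 'tcp_rot': array([ 0.   ,  0.85 ,  0.526, -0.   ]), 'force': array([ 1.476, -0.018,  0.057]), 'opening': np.float64(85.295)}
```

View pics/top1.png

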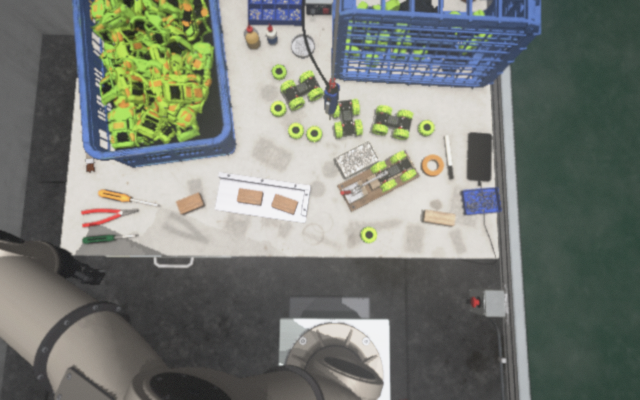

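View pics/side1.png

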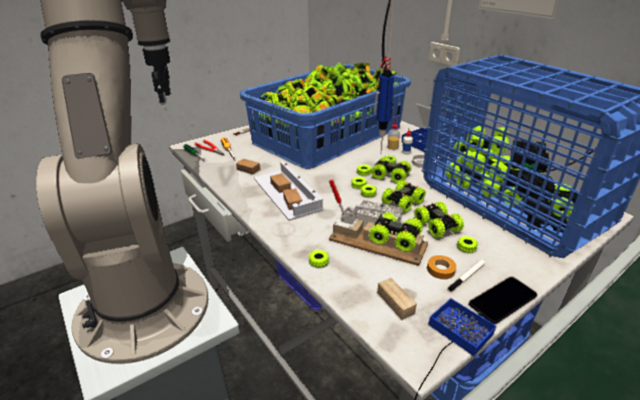

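The top view shows the fixture at about (217–310, 175–222), with its open end on the left. Block_mid is at (250,197), block_end at (285,204), and the loose block on the left at (190,204). The pale block is at (437,217), well clear.

```bash
python3 - <<'E'
from h import *
im=cv2.imread("pics/raw_top1.png"); t=cv2.resize(im[165:235,165:325],None,fx=5,fy=5,interpolation=cv2.INTER_CUBIC)
im2=cv2.imread("pics/raw_side1.png"); s=cv2.resize(im2[150:225,225:335],None,fx=5,fy=5,interpolation=cv2.INTER_CUBIC)
cv2.imwrite("pics/tcrop.png",t);cv2.imwrite("pics/scrop.png",s)
c=bot.capture("top")
big=cv2.resize(c["img"][165:235,165:325],None,fx=8,fy=8,interpolation=cv2.INTER_CUBIC)
hsv=cv2.cvtColor(big,cv2.COLOR_RGB2HSV)
m=((hsv[...,0]<20)&(hsv[...,1]>75)&(hsv[...,2]>60)).astype(np.uint8)
cs,_=cv2.findContours(m,cv2.RETR_EXTERNAL,cv2.CHAIN_APPROX_NONE)
for k in cs:
    if cv2.contourArea(k)<5000: continue
    P=(k[:,0]+.5)/8-.5+[165,165]
    for z in(28,36):
        W=np.array([onz(c,p,z) for p in P],np.float32); r=cv2.minAreaRect(W); b=cv2.boxPoints(r)
        print(z,np.round(r[0],1),np.round(r[1],1),round(r[2],1))
# fixture bright
m=((hsv[...,1]<25)&(hsv[...,2]>200)).astype(np.uint8)
print(np.round([hsv[y*8,x*8] for x,y in((60,20),(60,47),(20,55))]).tolist())
E
```

```text
28 [483.4 150.2] [67.7 36.4] 72.4
36 [482.2 149.5] [67.2 36.2] 72.4
28 [482.  429.4] [40.3 70.2] 23.5
36 [480.9 427. ] [40.1 69.8] 23.5
28 [504.3 253.9] [68.4 36.4] 82.4
36 [503.  252.6] [68.  36.2] 82.4
[[135, 2, 241], [15, 7, 218], [18, 16, 187]]
```

View pics/tcrop.png

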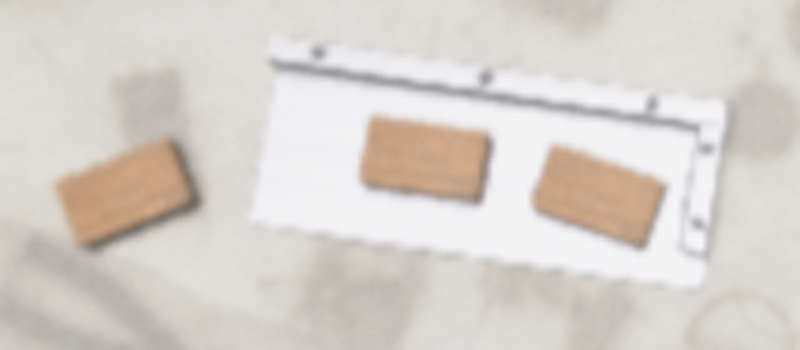

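View pics/scrop.png

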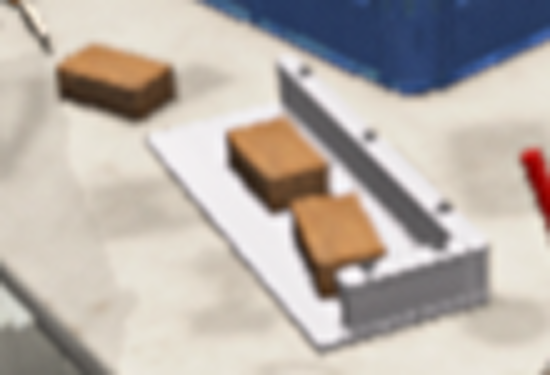

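```bash
python3 - <<'E'
from h import *
c=bot.capture("top"); g=c["img"].astype(float).mean(2)
# fence face dark line, centroid per column in rows 165..200
P=[]
for x in range(222,303):
    yc=177.8+(x-220)*(189-177.5)/(304-220); r=np.arange(int(yc)-3,int(yc)+5); w=np.clip(225-g[r,x],0,None)
    if w.sum()>20: P.append((x,(w*r).sum()/w.sum()))
P=np.array(P);W=np.array([onz(c,p,25) for p in P]); 
vx,vy,x0,y0=cv2.fitLine(W.astype(np.float32),cv2.DIST_HUBER,0,.1,.01).ravel()
if vy<0: vx,vy=-vx,-vy
u=np.array([vx,vy]); n=np.array([vy,-vx]); f0=np.array([x0,y0]); print("yaw deg",np.degrees(np.arctan2(-vx,vy)),"res",np.std((W-f0)@n))
# saturation/value edges along rows parallel to fence at offset -60 & -85 (bed, z=8)
im=cv2.GaussianBlur(c["img"],(0,0),.5).astype(np.float32); v=im.mean(2)
def prof(off,s,z):
    q=[proj(c,[*(f0+n*off+u*k),z]) for k in s]; q=np.array(q,np.float32)
    return cv2.remap(v,q[:,0].reshape(1,-1),q[:,1].reshape(1,-1),cv2.INTER_LINEAR)[0]
s0=np.arange(-200,200,1.)
for off in(-90,-80,-15):
    p=prof(off,s0,8); d=np.gradient(cv2.GaussianBlur(p.reshape(1,-1),(0,0),1.5).ravel())
    i=np.argsort(-abs(d)); out=[]
    for k in i:
        if all(abs(k-j)>6 for j in out): out.append(k)
        if len(out)==6: break
    print(off,[(s0[k],round(d[k],1)) for k in sorted(out)])
p=prof(-45,s0,42);print("stop42",[(int(a),int(b)) for a,b in zip(s0[::3],p[::3]) if a<-90])
# front edge
for k in(-100,-50,0,100):
    t=np.arange(-115,-70,1.); q=np.array([proj(c,[*(f0+n*a+u*k),8]) for a in t],np.float32)
    pp=cv2.remap(v,q[:,0].reshape(1,-1),q[:,1].reshape(1,-1),cv2.INTER_LINEAR)[0]; print("front",k,t[np.argmax(np.gradient(pp))])
print("f0",f0,"u",u,"n",n)
for b in([482.2,149.5],[480.9,427],[503,252.6]): d=np.array(b)-f0; print(b,d@n,d@u)
E
```

```text
yaw deg -7.927423 res 1.2625290589341513
-90 [(np.float64(-141.0), np.float32(0.8)), (np.float64(-124.0), np.float32(3.8)), (np.float64(151.0), np.float32(-2.4)), (np.float64(174.0), np.float32(-3.1)), (np.float64(181.0), np.float32(-10.1)), (np.float64(193.0), np.float32(4.2))]
-80 [(np.float64(-125.0), np.float32(3.7)), (np.float64(-88.0), np.float32(-1.6)), (np.float64(149.0), np.float32(-3.4)), (np.float64(175.0), np.float32(-3.0)), (np.float64(182.0), np.float32(-9.0)), (np.float64(192.0), np.float32(3.8))]
-15 [(np.float64(-131.0), np.float32(-1.9)), (np.float64(-124.0), np.float32(5.9)), (np.float64(-106.0), np.float32(3.1)), (np.float64(16.0), np.float32(-1.2)), (np.float64(90.0), np.float32(1.1)), (np.float64(149.0), np.float32(-2.8))]
stop42 [(-200, 220), (-197, 219), (-194, 219), (-191, 219), (-188, 219), (-185, 220), (-182, 220), (-179, 219), (-176, 220), (-173, 220), (-170, 219), (-167, 219), (-164, 218), (-161, 219), (-158, 220), (-155, 221), (-152, 221), (-149, 222), (-146, 221), (-143, 219), (-140, 218), (-137, 217), (-134, 214), (-131, 205), (-128, 196), (-125, 212), (-122, 238), (-119, 243), (-116, 241), (-113, 234), (-110, 220), (-107, 231), (-104, 241), (-101, 236), (-98, 210), (-95, 168), (-92, 160)]
front -100 -92.0
front -50 -94.0
front 0 -95.0
front 100 -95.0
f0 [540.5801  199.52022] u [0.1379186 0.9904436] n [ 0.9904436 -0.1379186]
[482.2, 149.5] -50.923455261166566 -57.59390306666428
[480.9, 427] -90.48344520079661 217.07489822164243
[503, 252.6] -44.54163696515129 47.389537797421866
```

The fixture yaw is about -7.7°. Its corner is near s = -111, so block_end is at (-51, 54) and block_mid at (-45, 159) in fixture axes. I'll move above the loose block and take one look before grasping.

>>> play_rows(
  series=[
    {"x": 0.03, "y": -0.029, "z": -0.015, "az": -0.117},
    {"x": 0.06, "y": -0.058, "z": -0.03, "az": -0.233},
    {"x": 0.09, "y": -0.087, "z": -0.05, "az": -0.35},
    {"x": 0.12, "y": -0.116, "z": -0.07, "az": -0.466},
    {"x": 0.15, "y": -0.145, "z": -0.09, "az": -0.582},
    {"x": 0.181, "y": -0.175, "z": -0.11, "az": -0.698},
    {"x": 0.181, "y": -0.175, "z": -0.14, "az": -0.698},
    {"x": 0.181, "y": -0.175, "z": -0.15, "az": -0.698},
    {"x": 0.181, "y": -0.175, "z": -0.15, "az": -0.698},
    {"x": 0.181, "y": -0.175, "z": -0.15, "az": -0.698},
  ],
)

```text
invalid input at $.series[0]: expected keys ax, ay, az, x, y, z, claw
```

```bash
python3 - <<'E'
from h import *
c=snap("side","s2",(170,90,330,210),5); 
s=bot.sense();print({k:np.round(s[k],3) for k in("time","tool_pos","tcp_rot","force","opening","joint_pos")})
c=snap("top","t2")
E
```

```text
{'time': np.float64(0.25), 'tool_pos': array([300.692, 604.109, 230.98 ]), 'tcp_rot': array([ 0.   ,  0.85 ,  0.527, -0.   ]), 'force': array([ 0.182, -0.148,  0.299]), 'opening': np.float64(85.439), 'joint_pos': array([-1.258,  0.426,  0.074,  1.606, -0.034,  1.111, -0.067])}
```

View pics/s2.png

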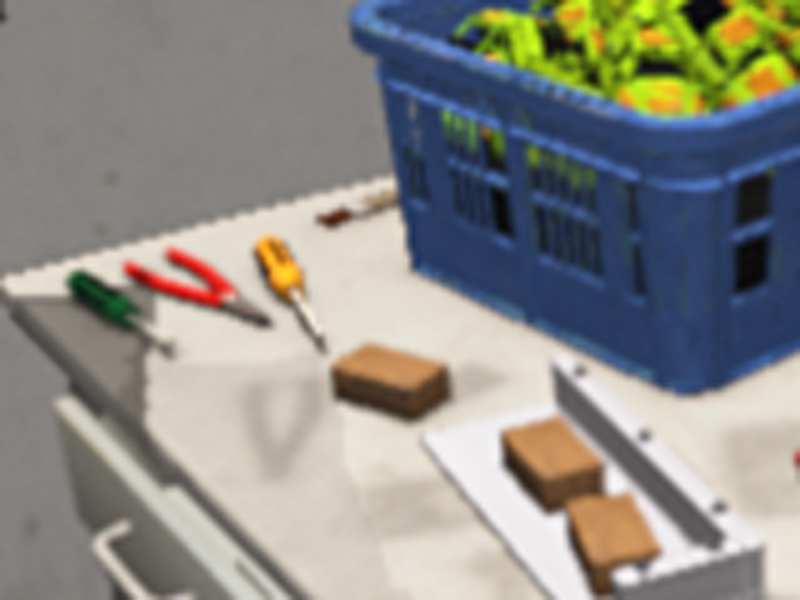

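The call was refused because every key is required, so the arm hasn't moved and the picture shows the same scene. I'll send the move again with all keys.

>>> play_rows(
  series=[
    {"ax": 0, "ay": 0, "az": -0.117, "x": 0.03, "y": -0.029, "z": -0.015, "claw": 1},
    {"ax": 0, "ay": 0, "az": -0.233, "x": 0.06, "y": -0.058, "z": -0.03, "claw": 1},
    {"ax": 0, "ay": 0, "az": -0.35, "x": 0.09, "y": -0.087, "z": -0.05, "claw": 1},
    {"ax": 0, "ay": 0, "az": -0.466, "x": 0.12, "y": -0.116, "z": -0.07, "claw": 1},
    {"ax": 0, "ay": 0, "az": -0.582, "x": 0.15, "y": -0.145, "z": -0.09, "claw": 1},
    {"ax": 0, "ay": 0, "az": -0.698, "x": 0.181, "y": -0.175, "z": -0.11, "claw": 1},
    {"ax": 0, "ay": 0, "az": -0.698, "x": 0.181, "y": -0.175, "z": -0.14, "claw": 1},
    {"ax": 0, "ay": 0, "az": -0.698, "x": 0.181, "y": -0.175, "z": -0.15, "claw": 1},
    {"ax": 0, "ay": 0, "az": -0.698, "x": 0.181, "y": -0.175, "z": -0.15, "claw": 1},
    {"ax": 0, "ay": 0, "az": -0.698, "x": 0.181, "y": -0.175, "z": -0.15, "claw": 1},
  ],
)

```text
time: 1.13
tool_pos: [481.4, 429.3, 81.0]
tcp_rot: [0.0, 0.979, 0.204, -0.001]
force: [0.0, 0.6, 0.7]
opening: 85.5
```

```bash
python3 - <<'E'
from h import *
c=snap("side","s3",(170,90,330,210),5); 
s=bot.sense();print({k:np.round(s[k],3) for k in("time","tool_pos","tcp_rot","force","opening","joint_pos")})
E
```

```text
{'time': np.float64(1.183), 'tool_pos': array([481.519, 430.34 ,  82.125]), 'tcp_rot': array([-0.   ,  0.979,  0.204,  0.   ]), 'force': array([ 0.044, -0.394,  0.283]), 'opening': np.float64(85.538), 'joint_pos': array([-1.009,  0.549,  0.243,  1.803, -0.175,  0.81 , -0.268])}
```

View pics/s3.png

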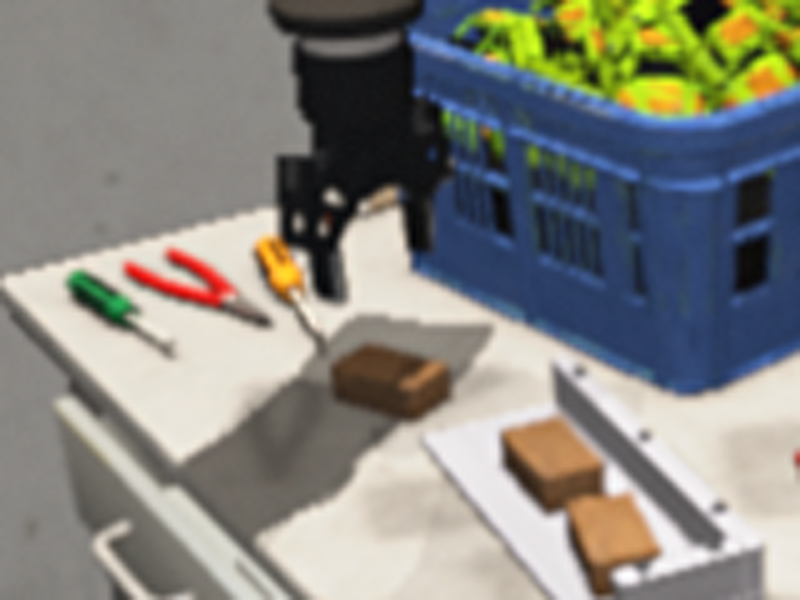

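The open jaws straddle the loose block, with the fingers at about crop (325,270) and (420,230) and the block at (390,380). I'll descend and grip.

>>> play_rows(
  force=40,
  series=[
    {"ax": 0, "ay": 0, "az": 0, "x": 0, "y": 0, "z": -0.03, "claw": 1},
    {"ax": 0, "ay": 0, "az": 0, "x": 0, "y": 0, "z": -0.06, "claw": 1},
    {"ax": 0, "ay": 0, "az": 0, "x": 0, "y": 0, "z": -0.075, "claw": 1},
    {"ax": 0, "ay": 0, "az": 0, "x": 0, "y": 0, "z": -0.078, "claw": 1},
    {"ax": 0, "ay": 0, "az": 0, "x": 0, "y": 0, "z": -0.078, "claw": 0.6},
    {"ax": 0, "ay": 0, "az": 0, "x": 0, "y": 0, "z": -0.078, "claw": 0.4},
    {"ax": 0, "ay": 0, "az": 0, "x": 0, "y": 0, "z": -0.078, "claw": 0.2},
    {"ax": 0, "ay": 0, "az": 0, "x": 0, "y": 0, "z": -0.078, "claw": 0.2},
    {"ax": 0, "ay": 0, "az": 0, "x": 0, "y": 0, "z": -0.078, "claw": 0.2},
    {"ax": 0, "ay": 0, "az": 0, "x": 0, "y": 0, "z": -0.078, "claw": 0.2},
  ],
)

```text
time: 2.02
tool_pos: [482.4, 430.3, 5.2]
tcp_rot: [-0.001, 0.979, 0.204, 0.001]
force: [-2.1, 0.3, 10.1]
opening: 41.3
```

>>> play_rows(
  series=[
    {"ax": 0, "ay": 0, "az": 0, "x": 0, "y": 0, "z": 0.02, "claw": 0.2},
    {"ax": 0, "ay": 0, "az": 0, "x": 0, "y": 0, "z": 0.05, "claw": 0.2},
    {"ax": 0, "ay": 0, "az": -0.11, "x": 0.006, "y": -0.019, "z": 0.06, "claw": 0.2},
    {"ax": 0, "ay": 0, "az": -0.22, "x": 0.012, "y": -0.038, "z": 0.06, "claw": 0.2},
    {"ax": 0, "ay": 0, "az": -0.33, "x": 0.018, "y": -0.057, "z": 0.06, "claw": 0.2},
    {"ax": 0, "ay": 0, "az": -0.44, "x": 0.024, "y": -0.076, "z": 0.06, "claw": 0.2},
    {"ax": 0, "ay": 0, "az": -0.545, "x": 0.03, "y": -0.0955, "z": 0.06, "claw": 0.2},
    {"ax": 0, "ay": 0, "az": -0.545, "x": 0.03, "y": -0.0955, "z": 0.06, "claw": 0.2},
    {"ax": 0, "ay": 0, "az": -0.545, "x": 0.03, "y": -0.0955, "z": 0.06, "claw": 0.2},
  ],
)

```text
time: 2.77
tool_pos: [512.4, 333.1, 64.3]
tcp_rot: [-0.0, 0.998, -0.068, 0.0]
force: [-1.0, 1.1, -0.8]
opening: 41.4
```

```bash
python3 - <<'E'
from h import *
c=snap("side","s4",(210,90,330,210),5); 
s=bot.sense();print({k:np.round(s[k],3) for k in("time","tool_pos","tcp_rot","force","opening")})
E
```

```text
{'time': np.float64(2.817), 'tool_pos': array([511.979, 334.255,  64.122]), 'tcp_rot': array([-0.001,  0.998, -0.066,  0.   ]), 'force': array([-0.105,  0.845, -0.903]), 'opening': np.float64(41.16)}
```

View pics/s4.png

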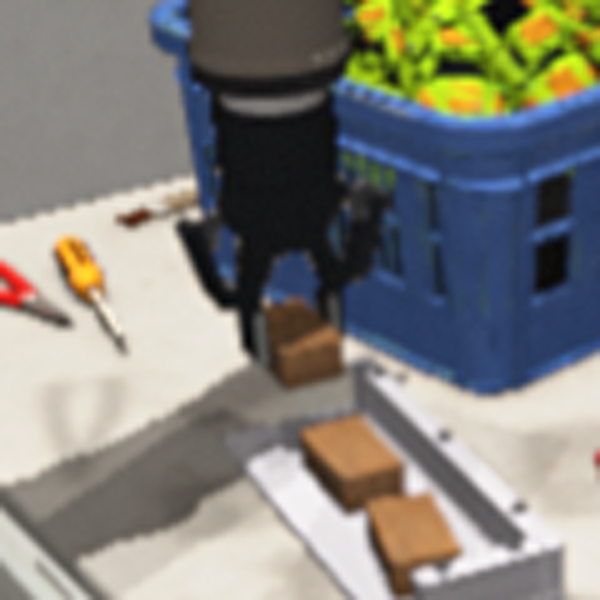

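The block is held level above the open end. Next I'll lower it to the bed.

>>> play_rows(
  series=[
    {"ax": 0, "ay": 0, "az": 0, "x": 0, "y": 0, "z": -0.02, "claw": 0.2},
    {"ax": 0, "ay": 0, "az": 0, "x": 0, "y": 0, "z": -0.04, "claw": 0.2},
    {"ax": 0, "ay": 0, "az": 0, "x": 0, "y": 0, "z": -0.047, "claw": 0.2},
    {"ax": 0, "ay": 0, "az": 0, "x": 0, "y": 0, "z": -0.05, "claw": 0.2},
    {"ax": 0, "ay": 0, "az": 0, "x": 0, "y": 0, "z": -0.051, "claw": 0.2},
    {"ax": 0, "ay": 0, "az": 0, "x": 0, "y": 0, "z": -0.051, "claw": 0.2},
  ],
)

```text
time: 3.32
tool_pos: [511.3, 334.6, 13.2]
tcp_rot: [-0.0, 0.998, -0.066, -0.0]
force: [0.1, -0.5, -0.7]
opening: 41.1
```

>>> play_rows(
  series=[
    {"ax": 0, "ay": 0, "az": 0, "x": 0, "y": 0, "z": -0.001, "claw": 0.2},
    {"ax": 0, "ay": 0, "az": 0, "x": 0, "y": 0, "z": -0.001, "claw": 0.2},
    {"ax": 0, "ay": 0, "az": 0, "x": 0, "y": 0, "z": -0.001, "claw": 0.55},
    {"ax": 0, "ay": 0, "az": 0, "x": 0, "y": 0, "z": -0.001, "claw": 0.6},
    {"ax": 0, "ay": 0, "az": 0, "x": 0, "y": 0, "z": -0.001, "claw": 0.6},
    {"ax": 0, "ay": 0, "az": 0, "x": 0, "y": 0, "z": -0.001, "claw": 0.6},
    {"ax": 0, "ay": 0, "az": 0, "x": 0, "y": 0, "z": -0.001, "claw": 0.6},
  ],
)

```text
time: 3.9
tool_pos: [511.8, 333.9, 11.4]
tcp_rot: [-0.0, 0.998, -0.067, -0.0]
force: [-0.4, -0.5, 0.0]
opening: 51.1
```

>>> play_rows(
  series=[
    {"ax": 0, "ay": 0, "az": 0, "x": 0, "y": 0, "z": 0.03, "claw": 0.6},
    {"ax": 0, "ay": 0, "az": 0, "x": 0, "y": 0, "z": 0.06, "claw": 0.6},
    {"ax": 0, "ay": 0, "az": 0, "x": 0, "y": 0, "z": 0.08, "claw": 0.6},
    {"ax": 0, "ay": 0, "az": 0.12, "x": -0.008, "y": -0.016, "z": 0.08, "claw": 0.6},
    {"ax": 0, "ay": 0, "az": 0.24, "x": -0.016, "y": -0.032, "z": 0.08, "claw": 0.42},
    {"ax": 0, "ay": 0, "az": 0.36, "x": -0.024, "y": -0.048, "z": 0.08, "claw": 0.42},
    {"ax": 0, "ay": 0, "az": 0.48, "x": -0.032, "y": -0.064, "z": 0.08, "claw": 0.42},
    {"ax": 0, "ay": 0, "az": 0.6, "x": -0.04, "y": -0.08, "z": 0.08, "claw": 0.42},
    {"ax": 0, "ay": 0, "az": 0.72, "x": -0.048, "y": -0.096, "z": 0.08, "claw": 0.42},
    {"ax": 0, "ay": 0, "az": 0.84, "x": -0.056, "y": -0.112, "z": 0.08, "claw": 0.42},
    {"ax": 0, "ay": 0, "az": 0.96, "x": -0.064, "y": -0.128, "z": 0.08, "claw": 0.42},
    {"ax": 0, "ay": 0, "az": 1.08, "x": -0.072, "y": -0.144, "z": 0.08, "claw": 0.42},
    {"ax": 0, "ay": 0, "az": 1.2, "x": -0.08, "y": -0.16, "z": 0.08, "claw": 0.42},
    {"ax": 0, "ay": 0, "az": 1.32, "x": -0.0835, "y": -0.1764, "z": 0.08, "claw": 0.42},
    {"ax": 0, "ay": 0, "az": 1.44, "x": -0.0835, "y": -0.1764, "z": 0.08, "claw": 0.42},
    {"ax": 0, "ay": 0, "az": 1.571, "x": -0.0835, "y": -0.1764, "z": 0.08, "claw": 0.42},
    {"ax": 0, "ay": 0, "az": 1.571, "x": -0.0835, "y": -0.1764, "z": 0.08, "claw": 0.42},
    {"ax": 0, "ay": 0, "az": 1.571, "x": -0.0835, "y": -0.1764, "z": 0.08, "claw": 0.42},
  ],
)

```text
time: 5.4
tool_pos: [428.4, 157.2, 91.4]
tcp_rot: [-0.0, 0.754, 0.657, 0.0]
force: [0.6, -0.8, -0.2]
opening: 36.0
```

```bash
cat > fx.py <<'E'
from h import *
C=np.array([525.3,89.6]);u=np.array([.134,.991]);n=np.array([.991,-.134])
def blocks(c,z=36,box=(165,165,325,235)):
    x0,y0,x1,y1=box
    big=cv2.resize(c["img"][y0:y1,x0:x1],None,fx=8,fy=8,interpolation=cv2.INTER_CUBIC)
    hsv=cv2.cvtColor(big,cv2.COLOR_RGB2HSV)
    m=((hsv[...,0]<20)&(hsv[...,1]>75)&(hsv[...,2]>60)).astype(np.uint8)
    cs,_=cv2.findContours(m,cv2.RETR_EXTERNAL,cv2.CHAIN_APPROX_NONE)
    for k in cs:
        if cv2.contourArea(k)<3000: continue
        W=np.array([onz(c,p,z) for p in (k[:,0]+.5)/8-.5+[x0,y0]],np.float32)
        F=np.stack([(W-C)@n,(W-C)@u],1).astype(np.float32); r=cv2.minAreaRect(F)
        print("fix xy",np.round(r[0],1),"size",np.round(r[1],1),round(r[2],1))
def st():
    s=bot.sense();p=np.array(s["tool_pos"]);d=p[:2]-C
    print("t",round(s["time"],2),"tcp",np.round(p,1),"fix",np.round([d@n,d@u],1),"F fix",np.round([s["force"][:2]@n,s["force"][:2]@u,s["force"][2]],2),"open",round(s["opening"],1),np.round(s["tcp_rot"],3),"q",np.round(s["joint_pos"],2))
E
python3 - <<'E'
from fx import *
c=snap("top","t5",(165,150,325,250),5); blocks(c); st()
E
```

```text
fix xy [-47.7 245.3] size [38.5 59.7] 0.7
t 5.45 tcp [428.4 157.3  91.3] fix [-105.1   54.1] F fix [0.48 0.74 0.51] open 35.6 [-0.     0.754  0.657  0.   ] q [-0.56  0.27  0.08  2.21 -0.03  0.66  0.97]
```

View pics/t5.png

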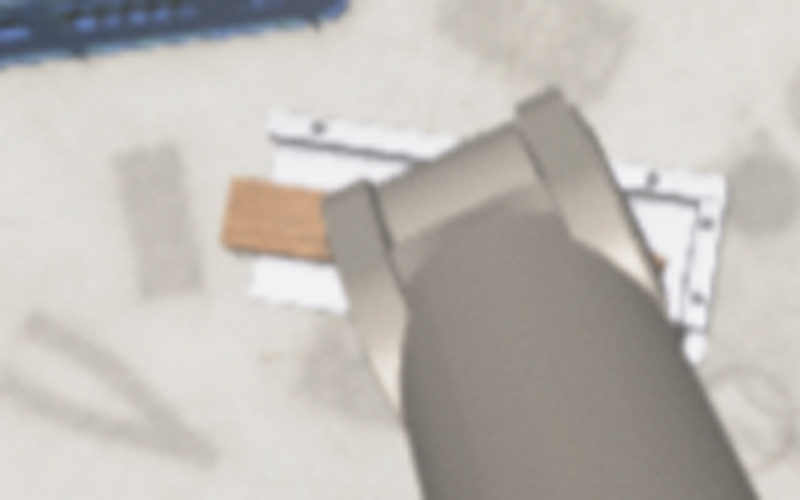

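The loose block lies square at the open end, at about (-48, 240) in fixture axes. Now I'll push block_end squarely toward the fence with the two spread fingers.

>>> play_rows(
  series=[
    {"ax": 0, "ay": 0, "az": 0, "x": 0, "y": 0, "z": -0.035, "claw": 0.42},
    {"ax": 0, "ay": 0, "az": 0, "x": 0, "y": 0, "z": -0.065, "claw": 0.42},
    {"ax": 0, "ay": 0, "az": 0, "x": 0, "y": 0, "z": -0.077, "claw": 0.42},
    {"ax": 0, "ay": 0, "az": 0, "x": 0.005, "y": -0.0007, "z": -0.077, "claw": 0.42},
    {"ax": 0, "ay": 0, "az": 0, "x": 0.01, "y": -0.0013, "z": -0.077, "claw": 0.42},
    {"ax": 0, "ay": 0, "az": 0, "x": 0.014, "y": -0.0019, "z": -0.077, "claw": 0.42},
    {"ax": 0, "ay": 0, "az": 0, "x": 0.018, "y": -0.0024, "z": -0.077, "claw": 0.42},
    {"ax": 0, "ay": 0, "az": 0, "x": 0.022, "y": -0.003, "z": -0.077, "claw": 0.42},
    {"ax": 0, "ay": 0, "az": 0, "x": 0.026, "y": -0.0035, "z": -0.077, "claw": 0.42},
    {"ax": 0, "ay": 0, "az": 0, "x": 0.03, "y": -0.004, "z": -0.077, "claw": 0.42},
    {"ax": 0, "ay": 0, "az": 0, "x": 0.034, "y": -0.0046, "z": -0.077, "claw": 0.42},
    {"ax": 0, "ay": 0, "az": 0, "x": 0.038, "y": -0.0051, "z": -0.077, "claw": 0.42},
    {"ax": 0, "ay": 0, "az": 0, "x": 0.042, "y": -0.0056, "z": -0.077, "claw": 0.42},
  ],
)

```text
time: 6.53
tool_pos: [470.6, 151.7, 14.4]
tcp_rot: [-0.0, 0.753, 0.658, -0.0]
force: [-1.2, -0.2, 1.0]
opening: 35.7
```

```bash
python3 - <<'E'
from fx import *
st()
c=snap("side","s6",(230,130,330,230),6);st()
E
```

```text
t 6.53 tcp [470.6 151.7  14.4] fix [-62.5  54.2] F fix [-1.15 -0.35  0.97] open 35.7 [-0.     0.753  0.658 -0.   ] q [-0.49  0.46  0.06  2.17 -0.06  0.52  1.05]
t 6.58 tcp [471.4 151.7  14.4] fix [-61.7  54.3] F fix [ 0.78 -1.16  0.03] open 36.0 [0.    0.753 0.658 0.   ] q [-0.49  0.46  0.06  2.17 -0.06  0.52  1.05]
```

View pics/s6.png

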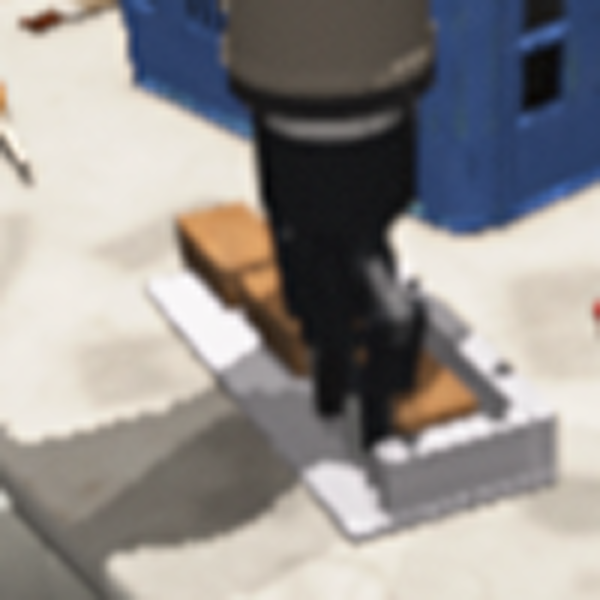

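The block is being squared toward the fence and the fence gap is nearly closed. From here I'll use small steps by feel.

>>> play_rows(
  series=[
    {"ax": 0, "ay": 0, "az": 0, "x": 0.0015, "y": -0.0002, "z": 0, "claw": 0.42},
    {"ax": 0, "ay": 0, "az": 0, "x": 0.003, "y": -0.0004, "z": 0, "claw": 0.42},
    {"ax": 0, "ay": 0, "az": 0, "x": 0.004, "y": -0.0005, "z": 0, "claw": 0.42},
    {"ax": 0, "ay": 0, "az": 0, "x": 0.005, "y": -0.0007, "z": 0, "claw": 0.42},
  ],
)

```text
time: 6.92
tool_pos: [475.3, 151.0, 14.2]
tcp_rot: [-0.0, 0.753, 0.658, -0.0]
force: [-0.4, 0.2, 0.3]
opening: 35.7
```

>>> play_rows(
  series=[
    {"ax": 0, "ay": 0, "az": 0, "x": 0.001, "y": -0.0001, "z": 0, "claw": 0.42},
    {"ax": 0, "ay": 0, "az": 0, "x": 0.001, "y": -0.0001, "z": 0, "claw": 0.42},
  ],
)

```text
time: 7.08
tool_pos: [476.4, 150.9, 14.3]
tcp_rot: [0.0, 0.753, 0.658, 0.0]
force: [0.2, -0.2, -0.1]
opening: 36.1
```

>>> play_rows(
  series=[
    {"ax": 0, "ay": 0, "az": 0, "x": 0.001, "y": -0.0001, "z": 0, "claw": 0.42},
    {"ax": 0, "ay": 0, "az": 0, "x": 0.001, "y": -0.0001, "z": 0, "claw": 0.42},
  ],
)

```text
time: 7.25
tool_pos: [477.4, 150.8, 14.3]
tcp_rot: [0.0, 0.753, 0.658, 0.0]
force: [-0.8, 0.7, -0.9]
opening: 35.5
```

>>> play_rows(
  series=[
    {"ax": 0, "ay": 0, "az": 0, "x": 0.001, "y": -0.0001, "z": 0, "claw": 0.42},
    {"ax": 0, "ay": 0, "az": 0, "x": 0.001, "y": -0.0001, "z": 0, "claw": 0.42},
  ],
)

```text
time: 7.42
tool_pos: [478.4, 150.8, 14.3]
tcp_rot: [0.0, 0.753, 0.658, 0.0]
force: [0.6, 0.3, 0.2]
opening: 35.7
```

>>> play_rows(
  series=[
    {"ax": 0, "ay": 0, "az": 0, "x": 0.001, "y": -0.0001, "z": 0, "claw": 0.42},
    {"ax": 0, "ay": 0, "az": 0, "x": 0.001, "y": -0.0001, "z": 0, "claw": 0.42},
  ],
)

```text
time: 7.58
tool_pos: [479.4, 150.6, 14.3]
tcp_rot: [0.0, 0.753, 0.658, 0.0]
force: [0.1, -0.7, 0.8]
opening: 35.8
```

>>> play_rows(
  series=[
    {"ax": 0, "ay": 0, "az": 0, "x": 0.0005, "y": -0.0001, "z": 0, "claw": 0.42},
    {"ax": 0, "ay": 0, "az": 0, "x": 0.0005, "y": -0.0001, "z": 0, "claw": 0.42},
  ],
)

```text
time: 7.75
tool_pos: [479.9, 150.5, 14.3]
tcp_rot: [0.0, 0.753, 0.658, 0.0]
force: [0.9, 1.0, 0.2]
opening: 35.9
```

>>> play_rows(
  series=[
    {"ax": 0, "ay": 0, "az": 0, "x": 0.0005, "y": -0.0001, "z": 0, "claw": 0.42},
    {"ax": 0, "ay": 0, "az": 0, "x": 0.0005, "y": -0.0001, "z": 0, "claw": 0.42},
  ],
)

```text
time: 7.92
tool_pos: [480.3, 150.4, 14.3]
tcp_rot: [0.0, 0.753, 0.658, -0.0]
force: [-0.4, -0.4, -0.5]
opening: 35.9
```

>>> play_rows(
  series=[
    {"ax": 0, "ay": 0, "az": 0, "x": 0.0005, "y": -0.0001, "z": 0, "claw": 0.42},
    {"ax": 0, "ay": 0, "az": 0, "x": 0.0005, "y": -0.0001, "z": 0, "claw": 0.42},
  ],
)

```text
time: 8.08
tool_pos: [480.6, 150.4, 14.3]
tcp_rot: [-0.0, 0.753, 0.658, -0.0]
force: [-2.6, 0.5, 0.7]
opening: 35.8
```

>>> play_rows(
  series=[
    {"ax": 0, "ay": 0, "az": 0, "x": 0.0005, "y": -0.0001, "z": 0, "claw": 0.42},
    {"ax": 0, "ay": 0, "az": 0, "x": 0.0005, "y": -0.0001, "z": 0, "claw": 0.42},
  ],
)

```text
time: 8.25
tool_pos: [480.6, 150.4, 14.2]
tcp_rot: [-0.0, 0.753, 0.658, -0.001]
force: [-6.0, 2.7, 3.6]
opening: 36.0
```

>>> play_rows(
  series=[
    {"ax": 0, "ay": 0, "az": 0, "x": 0.0005, "y": -0.0001, "z": 0, "claw": 0.42},
    {"ax": 0, "ay": 0, "az": 0, "x": 0.0005, "y": -0.0001, "z": 0, "claw": 0.42},
  ],
)

```text
time: 8.42
tool_pos: [480.6, 150.3, 14.2]
tcp_rot: [-0.001, 0.753, 0.658, -0.001]
force: [-8.4, 0.9, 6.5]
opening: 35.6
```

Contact came at world x = 480.6 and held there with no creep, so block_end is on the fence. Next is block_mid.

>>> play_rows(
  series=[
    {"ax": 0, "ay": 0, "az": 0, "x": -0.015, "y": 0.002, "z": 0, "claw": 0.42},
    {"ax": 0, "ay": 0, "az": 0, "x": -0.0317, "y": 0.0043, "z": 0, "claw": 0.42},
    {"ax": 0, "ay": 0, "az": 0, "x": -0.028, "y": 0.03, "z": 0, "claw": 0.42},
    {"ax": 0, "ay": 0, "az": 0, "x": -0.0236, "y": 0.06, "z": 0, "claw": 0.42},
    {"ax": 0, "ay": 0, "az": 0, "x": -0.0194, "y": 0.09, "z": 0, "claw": 0.42},
    {"ax": 0, "ay": 0, "az": 0, "x": -0.0176, "y": 0.1084, "z": 0, "claw": 0.42},
    {"ax": 0, "ay": 0, "az": 0, "x": -0.0176, "y": 0.1084, "z": 0, "claw": 0.42},
    {"ax": 0, "ay": 0, "az": 0, "x": -0.0136, "y": 0.1079, "z": 0, "claw": 0.42},
    {"ax": 0, "ay": 0, "az": 0, "x": -0.0097, "y": 0.1073, "z": 0, "claw": 0.42},
    {"ax": 0, "ay": 0, "az": 0, "x": -0.0057, "y": 0.1068, "z": 0, "claw": 0.42},
    {"ax": 0, "ay": 0, "az": 0, "x": -0.0017, "y": 0.1063, "z": 0, "claw": 0.42},
    {"ax": 0, "ay": 0, "az": 0, "x": 0.0022, "y": 0.1057, "z": 0, "claw": 0.42},
    {"ax": 0, "ay": 0, "az": 0, "x": 0.0042, "y": 0.1055, "z": 0, "claw": 0.42},
    {"ax": 0, "ay": 0, "az": 0, "x": 0.0062, "y": 0.1052, "z": 0, "claw": 0.42},
  ],
)

```text
time: 9.58
tool_pos: [488.3, 254.9, 14.3]
tcp_rot: [-0.0, 0.753, 0.658, -0.0]
force: [-1.6, -0.4, 1.5]
opening: 36.2
```

```bash
python3 -c "
from fx import *
st()"
```

```text
t 9.58 tcp [488.3 254.9  14.3] fix [-58.8 158.9] F fix [-1.49 -0.63  1.46] open 36.2 [-0.     0.753  0.658 -0.   ] q [-0.65  0.52  0.07  2.04 -0.06  0.58  0.89]
```

>>> play_rows(
  series=[
    {"ax": 0, "ay": 0, "az": 0, "x": 0.0015, "y": -0.0002, "z": 0, "claw": 0.42},
    {"ax": 0, "ay": 0, "az": 0, "x": 0.003, "y": -0.0004, "z": 0, "claw": 0.42},
    {"ax": 0, "ay": 0, "az": 0, "x": 0.004, "y": -0.0005, "z": 0, "claw": 0.42},
    {"ax": 0, "ay": 0, "az": 0, "x": 0.004, "y": -0.0005, "z": 0, "claw": 0.42},
  ],
)

```text
time: 9.92
tool_pos: [492.2, 254.9, 14.3]
tcp_rot: [0.0, 0.753, 0.658, 0.0]
force: [-0.3, 0.4, -0.3]
opening: 35.9
```

>>> play_rows(
  series=[
    {"ax": 0, "ay": 0, "az": 0, "x": 0.0007, "y": -0.0001, "z": 0, "claw": 0.42},
    {"ax": 0, "ay": 0, "az": 0, "x": 0.0007, "y": -0.0001, "z": 0, "claw": 0.42},
  ],
)

```text
time: 10.08
tool_pos: [492.7, 254.8, 14.3]
tcp_rot: [0.0, 0.753, 0.658, -0.0]
force: [0.4, -0.1, 0.0]
opening: 36.1
```

>>> play_rows(
  series=[
    {"ax": 0, "ay": 0, "az": 0, "x": 0.0007, "y": -0.0001, "z": 0, "claw": 0.42},
    {"ax": 0, "ay": 0, "az": 0, "x": 0.0007, "y": -0.0001, "z": 0, "claw": 0.42},
  ],
)

```text
time: 10.25
tool_pos: [493.4, 254.7, 14.3]
tcp_rot: [0.0, 0.753, 0.658, 0.0]
force: [-0.8, 0.4, -0.5]
opening: 35.8
```

>>> play_rows(
  series=[
    {"ax": 0, "ay": 0, "az": 0, "x": 0.0006, "y": -0.0001, "z": 0, "claw": 0.42},
    {"ax": 0, "ay": 0, "az": 0, "x": 0.0006, "y": -0.0001, "z": 0, "claw": 0.42},
  ],
)

```text
time: 10.42
tool_pos: [494.0, 254.6, 14.3]
tcp_rot: [0.0, 0.753, 0.658, -0.0]
force: [-1.0, 0.1, -0.7]
opening: 36.3
```

>>> play_rows(
  series=[
    {"ax": 0, "ay": 0, "az": 0, "x": 0.0006, "y": -0.0001, "z": 0, "claw": 0.42},
    {"ax": 0, "ay": 0, "az": 0, "x": 0.0006, "y": -0.0001, "z": 0, "claw": 0.42},
  ],
)

```text
time: 10.58
tool_pos: [494.7, 254.4, 14.3]
tcp_rot: [0.0, 0.753, 0.658, -0.0]
force: [-0.1, 0.8, -0.4]
opening: 36.0
```

>>> play_rows(
  series=[
    {"ax": 0, "ay": 0, "az": 0, "x": 0.0006, "y": -0.0001, "z": 0, "claw": 0.42},
    {"ax": 0, "ay": 0, "az": 0, "x": 0.0006, "y": -0.0001, "z": 0, "claw": 0.42},
  ],
)

```text
time: 10.75
tool_pos: [495.1, 254.4, 14.3]
tcp_rot: [-0.0, 0.753, 0.658, -0.0]
force: [-1.5, 0.0, 0.5]
opening: 35.7
```

>>> play_rows(
  series=[
    {"ax": 0, "ay": 0, "az": 0, "x": 0.0005, "y": -0.0001, "z": 0, "claw": 0.42},
    {"ax": 0, "ay": 0, "az": 0, "x": 0.0005, "y": -0.0001, "z": 0, "claw": 0.42},
  ],
)

```text
time: 10.92
tool_pos: [495.2, 254.3, 14.2]
tcp_rot: [-0.0, 0.753, 0.658, -0.0]
force: [-4.4, 2.0, 3.8]
opening: 35.7
```

Block_mid is on the fence. The two contacts give a fence yaw of -7.96°. Next is the loose block.

>>> play_rows(
  series=[
    {"ax": 0, "ay": 0, "az": 0, "x": -0.016, "y": 0.0023, "z": 0, "claw": 0.42},
    {"ax": 0, "ay": 0, "az": 0, "x": -0.0327, "y": 0.0046, "z": 0, "claw": 0.42},
    {"ax": 0, "ay": 0, "az": -0.005, "x": -0.029, "y": 0.032, "z": 0, "claw": 0.42},
    {"ax": 0, "ay": 0, "az": -0.005, "x": -0.025, "y": 0.06, "z": 0, "claw": 0.42},
    {"ax": 0, "ay": 0, "az": -0.005, "x": -0.0215, "y": 0.0848, "z": 0, "claw": 0.42},
    {"ax": 0, "ay": 0, "az": -0.005, "x": -0.0215, "y": 0.0848, "z": 0, "claw": 0.42},
    {"ax": 0, "ay": 0, "az": -0.005, "x": -0.0175, "y": 0.0842, "z": 0, "claw": 0.42},
    {"ax": 0, "ay": 0, "az": -0.005, "x": -0.0135, "y": 0.0837, "z": 0, "claw": 0.42},
    {"ax": 0, "ay": 0, "az": -0.005, "x": -0.0095, "y": 0.0831, "z": 0, "claw": 0.42},
    {"ax": 0, "ay": 0, "az": -0.005, "x": -0.0055, "y": 0.0826, "z": 0, "claw": 0.42},
    {"ax": 0, "ay": 0, "az": -0.005, "x": -0.0015, "y": 0.082, "z": 0, "claw": 0.42},
    {"ax": 0, "ay": 0, "az": -0.005, "x": 0.002, "y": 0.0815, "z": 0, "claw": 0.42},
    {"ax": 0, "ay": 0, "az": -0.005, "x": 0.0052, "y": 0.0811, "z": 0, "claw": 0.42},
    {"ax": 0, "ay": 0, "az": -0.005, "x": 0.0067, "y": 0.0809, "z": 0, "claw": 0.42},
    {"ax": 0, "ay": 0, "az": -0.005, "x": 0.0077, "y": 0.0808, "z": 0, "claw": 0.42},
  ],
)

```text
time: 12.17
tool_pos: [503.6, 334.9, 14.3]
tcp_rot: [0.0, 0.755, 0.656, -0.0]
force: [-1.3, 0.5, 0.7]
opening: 35.8
```

>>> play_rows(
  series=[
    {"ax": 0, "ay": 0, "az": 0, "x": 0.0008, "y": -0.0001, "z": 0, "claw": 0.42},
    {"ax": 0, "ay": 0, "az": 0, "x": 0.0008, "y": -0.0001, "z": 0, "claw": 0.42},
  ],
)

```text
time: 12.33
tool_pos: [504.2, 335.0, 14.3]
tcp_rot: [-0.0, 0.754, 0.656, -0.0]
force: [-0.2, -0.4, -0.5]
opening: 36.1
```

>>> play_rows(
  series=[
    {"ax": 0, "ay": 0, "az": 0, "x": 0.0007, "y": -0.0001, "z": 0, "claw": 0.42},
    {"ax": 0, "ay": 0, "az": 0, "x": 0.0007, "y": -0.0001, "z": 0, "claw": 0.42},
  ],
)

```text
time: 12.5
tool_pos: [504.8, 334.9, 14.3]
tcp_rot: [-0.0, 0.754, 0.656, 0.0]
force: [-0.5, 0.1, 0.3]
opening: 35.9
```

>>> play_rows(
  series=[
    {"ax": 0, "ay": 0, "az": 0, "x": 0.0006, "y": -0.0001, "z": 0, "claw": 0.42},
    {"ax": 0, "ay": 0, "az": 0, "x": 0.0006, "y": -0.0001, "z": 0, "claw": 0.42},
  ],
)

```text
time: 12.67
tool_pos: [505.5, 334.8, 14.3]
tcp_rot: [0.0, 0.754, 0.656, 0.0]
force: [-0.6, 0.1, 0.6]
opening: 35.9
```

>>> play_rows(
  series=[
    {"ax": 0, "ay": 0, "az": 0, "x": 0.0007, "y": -0.0001, "z": 0, "claw": 0.42},
    {"ax": 0, "ay": 0, "az": 0, "x": 0.0007, "y": -0.0001, "z": 0, "claw": 0.42},
  ],
)

```text
time: 12.83
tool_pos: [506.2, 334.7, 14.3]
tcp_rot: [0.0, 0.754, 0.656, -0.0]
force: [0.2, 0.3, -0.9]
opening: 35.4
```

>>> play_rows(
  series=[
    {"ax": 0, "ay": 0, "az": 0, "x": 0.0006, "y": -0.0001, "z": 0, "claw": 0.42},
    {"ax": 0, "ay": 0, "az": 0, "x": 0.0006, "y": -0.0001, "z": 0, "claw": 0.42},
  ],
)

```text
time: 13.0
tool_pos: [506.5, 334.6, 14.3]
tcp_rot: [-0.0, 0.754, 0.656, -0.0]
force: [-2.2, 0.3, 0.5]
opening: 35.9
```

>>> play_rows(
  series=[
    {"ax": 0, "ay": 0, "az": 0, "x": 0.0005, "y": -0.0001, "z": 0, "claw": 0.42},
    {"ax": 0, "ay": 0, "az": 0, "x": 0.0005, "y": -0.0001, "z": 0, "claw": 0.42},
  ],
)

```text
time: 13.17
tool_pos: [506.5, 334.6, 14.3]
tcp_rot: [-0.0, 0.754, 0.657, -0.001]
force: [-6.0, 0.5, 3.3]
opening: 36.0
```

All three are on the fence, with collinear contacts. Before going round to the open end I'll check the clearance to the bin.

```bash
sed -i 's/u=np.array.*/u=np.array([.1386,.9904]);n=np.array([.9904,-.1386])/' fx.py; python3 - <<'E'
from fx import *
c=bot.capture("top")
for px in((172,160),(190,158),(210,155),(232,150)):
    print(px,[np.round(onz(c,px,z)) for z in(0,120,200)])
for x,y in((-21,300),(-82,300)): print(np.round(C+x*n+y*u,1))
st()
E
```

```text
(172, 160) [array([619., 499.]), array([590., 457.]), array([571., 430.])]
(190, 158) [array([626., 444.]), array([596., 408.]), array([576., 383.])]
(210, 155) [array([636., 384.]), array([606., 353.]), array([585., 332.])]
(232, 150) [array([653., 317.]), array([621., 292.]), array([599., 275.])]
[546.1 389.6]
[485.7 398.1]
t 13.22 tcp [506.5 334.6  14.2] fix [-52.6 240.1] F fix [-5.97 -0.99  2.99] open 35.8 [-0.     0.754  0.656 -0.001] q [-0.74  0.58  0.07  1.91 -0.06  0.65  0.8 ]
```

```bash
python3 - <<'E'
from fx import *
c=bot.capture("side")
for b in((308,168),):
    P=onz(c,b,0); print("bin foot",P)
    for z in(80,100,120,140,160,180): print(z,np.round(proj(c,[*P,z])))
for px in((306,113),(275,104),(246,95)): print(px,[np.round(onz(c,px,z)) for z in(120,140,160,180)])
E
```

```text
bin foot [653.50731122 314.93275033]
80 [307. 147.]
100 [307. 141.]
120 [307. 136.]
140 [307. 130.]
160 [307. 124.]
180 [307. 118.]
(306, 113) [array([772., 493.]), array([741., 447.]), array([710., 402.]), array([679., 356.])]
(275, 104) [array([733., 654.]), array([703., 602.]), array([674., 550.]), array([645., 498.])]
(246, 95) [array([696., 832.]), array([668., 773.]), array([640., 715.]), array([612., 656.])]
```

>>> play_rows(
  force=20,
  series=[
    {"ax": 0, "ay": 0, "az": 0, "x": -0.015, "y": 0.002, "z": 0, "claw": 0.42},
    {"ax": 0, "ay": 0, "az": 0, "x": -0.0297, "y": 0.0042, "z": 0.005, "claw": 0.3},
    {"ax": 0, "ay": 0, "az": 0, "x": -0.026, "y": 0.03, "z": 0.01, "claw": 0},
    {"ax": 0, "ay": 0, "az": 0, "x": -0.0207, "y": 0.0686, "z": 0.01, "claw": 0},
    {"ax": 0, "ay": 0, "az": 0, "x": -0.0207, "y": 0.0686, "z": 0.01, "claw": 0},
    {"ax": 0, "ay": 0, "az": 0, "x": 0.0, "y": 0.0657, "z": 0.01, "claw": 0},
    {"ax": 0, "ay": 0, "az": 0, "x": 0.009, "y": 0.0644, "z": 0.01, "claw": 0},
    {"ax": 0, "ay": 0, "az": 0, "x": 0.009, "y": 0.0644, "z": 0.01, "claw": 0},
    {"ax": 0, "ay": 0, "az": 0, "x": 0.009, "y": 0.0644, "z": 0.01, "claw": 0},
  ],
)

```text
time: 14.02
tool_pos: [516.3, 398.2, 24.3]
tcp_rot: [0.0, 0.755, 0.656, -0.0]
force: [-0.6, 0.0, -0.4]
opening: -0.2
```

```bash
python3 - <<'E'
from fx import *
st(); a=bot.capture("top")["img"][100:240,130:330,::-1]; c=bot.capture("side"); b=c["img"][40:240,200:400,::-1]
a=cv2.resize(a,None,fx=2,fy=2,interpolation=cv2.INTER_CUBIC); b=cv2.resize(b,None,fx=2,fy=2,interpolation=cv2.INTER_CUBIC)
o=np.zeros((400,800,3),np.uint8);o[:280,:400]=a;o[:,400:]=b;cv2.imwrite("pics/c7.png",o)
E
```

```text
t 14.02 tcp [516.3 398.2  24.3] fix [-51.7 304.4] F fix [-0.63 -0.06 -0.41] open -0.2 [ 0.     0.755  0.656 -0.   ] q [-0.81  0.62  0.07  1.8  -0.07  0.72  0.73]
```

View pics/c7.png

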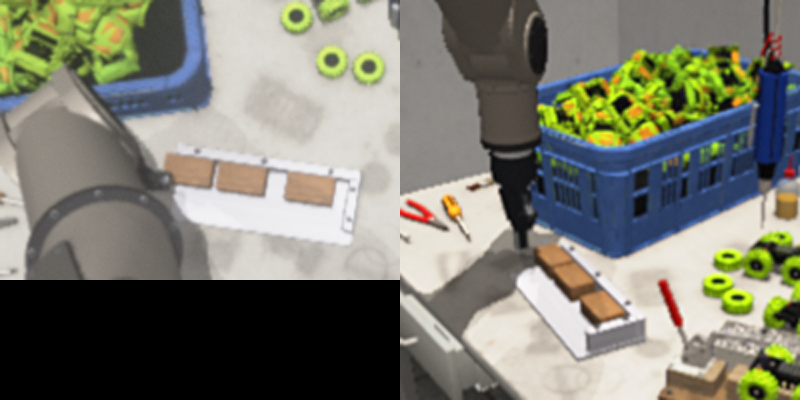

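```bash
python3 - <<'E'
from fx import *
c=bot.capture("top")
for px in((180,147),(180,150),(232,136),(232,140)): print(px,[np.round(onz(c,px,z)) for z in(150,190)])
E
```

```text
(180, 147) [array([619., 427.]), array([608., 414.])]
(180, 150) [array([611., 427.]), array([600., 414.])]
(232, 136) [array([652., 287.]), array([640., 279.])]
(232, 140) [array([641., 287.]), array([629., 279.])]
```

The row is along the fence with two gaps still in y. The rim at y≈390 is at x≈608, and the gripper will reach about 590 at most. So there's room to swing in and push along -y.

>>> play_rows(
  series=[
    {"ax": 0, "ay": 0, "az": 0, "x": 0.01, "y": -0.0014, "z": 0, "claw": 0},
    {"ax": 0, "ay": 0, "az": 0, "x": 0.02, "y": -0.0028, "z": 0, "claw": 0},
    {"ax": 0, "ay": 0, "az": 0, "x": 0.0277, "y": -0.0039, "z": 0, "claw": 0},
    {"ax": 0, "ay": 0, "az": 0, "x": 0.0277, "y": -0.0039, "z": 0, "claw": 0},
  ],
)

```text
time: 14.5
tool_pos: [546.5, 393.9, 24.4]
tcp_rot: [0.001, 0.755, 0.656, 0.0]
force: [-0.5, -1.1, -0.3]
opening: -0.3
```

>>> play_rows(
  series=[
    {"ax": 0, "ay": 0, "az": 0, "x": -0.0007, "y": -0.005, "z": -0.004, "claw": 0},
    {"ax": 0, "ay": 0, "az": 0, "x": -0.0014, "y": -0.01, "z": -0.008, "claw": 0},
    {"ax": 0, "ay": 0, "az": 0, "x": -0.0018, "y": -0.013, "z": -0.008, "claw": 0},
    {"ax": 0, "ay": 0, "az": 0, "x": -0.0022, "y": -0.016, "z": -0.008, "claw": 0},
    {"ax": 0, "ay": 0, "az": 0, "x": -0.0027, "y": -0.019, "z": -0.008, "claw": 0},
    {"ax": 0, "ay": 0, "az": 0, "x": -0.0031, "y": -0.022, "z": -0.008, "claw": 0},
    {"ax": 0, "ay": 0, "az": 0, "x": -0.0035, "y": -0.025, "z": -0.008, "claw": 0},
    {"ax": 0, "ay": 0, "az": 0, "x": -0.0039, "y": -0.028, "z": -0.008, "claw": 0},
  ],
)

```text
time: 15.17
tool_pos: [539.9, 367.0, 16.5]
tcp_rot: [-0.0, 0.754, 0.656, 0.0]
force: [-1.1, 1.9, -0.7]
opening: 0.2
```

```bash
python3 - <<'E'
from fx import *
st(); c=bot.capture("top"); blocks(c)
E
```

```text
t 15.17 tcp [539.9 367.   16.5] fix [-24.  276.8] F fix [-1.35  1.72 -0.74] open 0.2 [-0.     0.754  0.656  0.   ] q [-0.75  0.64  0.07  1.8  -0.07  0.71  0.79]
fix xy [-22.2  56.9] size [37.6 67.4] 0.5
fix xy [-22.1 178.4] size [118.8  39.2] 90.0
```

>>> play_rows(
  series=[
    {"ax": 0, "ay": 0, "az": 0, "x": -0.0004, "y": -0.003, "z": 0, "claw": 0},
    {"ax": 0, "ay": 0, "az": 0, "x": -0.0008, "y": -0.006, "z": 0, "claw": 0},
    {"ax": 0, "ay": 0, "az": 0, "x": -0.0013, "y": -0.009, "z": 0, "claw": 0},
    {"ax": 0, "ay": 0, "az": 0, "x": -0.0017, "y": -0.012, "z": 0, "claw": 0},
    {"ax": 0, "ay": 0, "az": 0, "x": -0.0021, "y": -0.015, "z": 0, "claw": 0},
    {"ax": 0, "ay": 0, "az": 0, "x": -0.0025, "y": -0.018, "z": 0, "claw": 0},
    {"ax": 0, "ay": 0, "az": 0, "x": -0.0029, "y": -0.021, "z": 0, "claw": 0},
    {"ax": 0, "ay": 0, "az": 0, "x": -0.0034, "y": -0.024, "z": 0, "claw": 0},
    {"ax": 0, "ay": 0, "az": 0, "x": -0.0038, "y": -0.027, "z": 0, "claw": 0},
    {"ax": 0, "ay": 0, "az": 0, "x": -0.0042, "y": -0.03, "z": 0, "claw": 0},
    {"ax": 0, "ay": 0, "az": 0, "x": -0.0046, "y": -0.033, "z": 0, "claw": 0},
    {"ax": 0, "ay": 0, "az": 0, "x": -0.005, "y": -0.036, "z": 0, "claw": 0},
  ],
)

```text
time: 16.22
tool_pos: [535.0, 330.9, 16.4]
tcp_rot: [-0.0, 0.754, 0.656, 0.0]
force: [-1.4, 5.2, 3.4]
opening: 0.2
```

```bash
python3 - <<'E'
from fx import *
st(); c=bot.capture("top"); blocks(c)
E
```

```text
t 16.22 tcp [535.  330.9  16.4] fix [-23.8 240.3] F fix [-2.1   4.93  3.43] open 0.2 [-0.     0.754  0.656  0.   ] q [-0.71  0.61  0.07  1.86 -0.06  0.68  0.83]
fix xy [-21.7 103.8] size [ 39.  183.4] 0.2
```

>>> play_rows(
  series=[
    {"ax": 0, "ay": 0, "az": 0, "x": -0.0001, "y": -0.001, "z": 0, "claw": 0},
    {"ax": 0, "ay": 0, "az": 0, "x": -0.0001, "y": -0.001, "z": 0, "claw": 0},
    {"ax": 0, "ay": 0, "az": 0, "x": -0.0001, "y": -0.001, "z": 0, "claw": 0},
  ],
)

```text
time: 16.52
tool_pos: [535.0, 329.6, 16.2]
tcp_rot: [0.0, 0.755, 0.656, -0.0]
force: [-1.0, 1.5, 1.2]
opening: -0.0
```

>>> play_rows(
  series=[
    {"ax": 0, "ay": 0, "az": 0, "x": -0.0001, "y": -0.001, "z": 0, "claw": 0},
    {"ax": 0, "ay": 0, "az": 0, "x": -0.0003, "y": -0.002, "z": 0, "claw": 0},
    {"ax": 0, "ay": 0, "az": 0, "x": -0.0003, "y": -0.002, "z": 0, "claw": 0},
  ],
)

```text
time: 16.77
tool_pos: [534.7, 327.6, 16.2]
tcp_rot: [0.0, 0.755, 0.656, -0.0]
force: [0.3, 0.9, 1.7]
opening: 0.2
```

```bash
python3 - <<'E'
from fx import *
st(); c=bot.capture("top"); blocks(c)
E
```

```text
t 16.77 tcp [534.7 327.6  16.2] fix [-23.7 237. ] F fix [0.23 0.89 1.68] open 0.2 [ 0.     0.755  0.656 -0.   ] q [-0.71  0.61  0.07  1.86 -0.06  0.67  0.83]
fix xy [-22.1 100. ] size [183.   38.6] 89.8
```

>>> play_rows(
  series=[
    {"ax": 0, "ay": 0, "az": 0, "x": -0.0001, "y": -0.001, "z": 0, "claw": 0},
    {"ax": 0, "ay": 0, "az": 0, "x": -0.0003, "y": -0.002, "z": 0, "claw": 0},
    {"ax": 0, "ay": 0, "az": 0, "x": -0.0003, "y": -0.002, "z": 0, "claw": 0},
  ],
)

```text
time: 17.07
tool_pos: [534.3, 325.5, 16.2]
tcp_rot: [0.0, 0.755, 0.656, -0.0]
force: [0.7, 0.0, 0.6]
opening: 0.1
```

>>> play_rows(
  series=[
    {"ax": 0, "ay": 0, "az": 0, "x": -0.0001, "y": -0.001, "z": 0, "claw": 0},
    {"ax": 0, "ay": 0, "az": 0, "x": -0.0001, "y": -0.001, "z": 0, "claw": 0},
  ],
)

```text
time: 17.23
tool_pos: [534.2, 324.6, 16.3]
tcp_rot: [0.0, 0.755, 0.656, -0.0]
force: [0.3, -0.1, -1.1]
opening: 0.1
```

>>> play_rows(
  series=[
    {"ax": 0, "ay": 0, "az": 0, "x": -0.0001, "y": -0.0007, "z": 0, "claw": 0},
    {"ax": 0, "ay": 0, "az": 0, "x": -0.0001, "y": -0.0007, "z": 0, "claw": 0},
  ],
)

```text
time: 17.4
tool_pos: [534.1, 324.1, 16.3]
tcp_rot: [0.0, 0.754, 0.656, -0.0]
force: [-0.9, 0.3, -1.3]
opening: -0.4
```

>>> play_rows(
  series=[
    {"ax": 0, "ay": 0, "az": 0, "x": -0.0001, "y": -0.0007, "z": 0, "claw": 0},
    {"ax": 0, "ay": 0, "az": 0, "x": -0.0001, "y": -0.0007, "z": 0, "claw": 0},
  ],
)

```text
time: 17.57
tool_pos: [534.1, 323.4, 16.3]
tcp_rot: [0.0, 0.754, 0.656, -0.0]
force: [0.2, 0.9, -0.3]
opening: -0.0
```

>>> play_rows(
  series=[
    {"ax": 0, "ay": 0, "az": 0, "x": -0.0001, "y": -0.0006, "z": 0, "claw": 0},
    {"ax": 0, "ay": 0, "az": 0, "x": -0.0001, "y": -0.0006, "z": 0, "claw": 0},
  ],
)

```text
time: 17.73
tool_pos: [533.9, 322.8, 16.3]
tcp_rot: [0.0, 0.754, 0.656, -0.0]
force: [-0.5, 0.4, -1.2]
opening: -0.1
```

>>> play_rows(
  series=[
    {"ax": 0, "ay": 0, "az": 0, "x": -0.0001, "y": -0.0006, "z": 0, "claw": 0},
    {"ax": 0, "ay": 0, "az": 0, "x": -0.0001, "y": -0.0006, "z": 0, "claw": 0},
  ],
)

```text
time: 17.9
tool_pos: [533.8, 322.2, 16.3]
tcp_rot: [0.0, 0.754, 0.656, -0.0]
force: [0.4, 1.6, 0.2]
opening: 0.2
```

>>> play_rows(
  series=[
    {"ax": 0, "ay": 0, "az": 0, "x": -0.0001, "y": -0.0006, "z": 0, "claw": 0},
    {"ax": 0, "ay": 0, "az": 0, "x": -0.0001, "y": -0.0006, "z": 0, "claw": 0},
  ],
)

```text
time: 18.07
tool_pos: [533.7, 321.7, 16.3]
tcp_rot: [0.0, 0.754, 0.656, -0.0]
force: [0.6, 1.2, -0.5]
opening: -0.2
```

>>> play_rows(
  series=[
    {"ax": 0, "ay": 0, "az": 0, "x": -0.0001, "y": -0.0006, "z": 0, "claw": 0},
    {"ax": 0, "ay": 0, "az": 0, "x": -0.0001, "y": -0.0006, "z": 0, "claw": 0},
  ],
)

```text
time: 18.23
tool_pos: [533.7, 321.0, 16.3]
tcp_rot: [0.0, 0.755, 0.656, -0.0]
force: [0.6, 0.8, 0.2]
opening: 0.1
```

>>> play_rows(
  series=[
    {"ax": 0, "ay": 0, "az": 0, "x": -0.0001, "y": -0.0006, "z": 0, "claw": 0},
    {"ax": 0, "ay": 0, "az": 0, "x": -0.0001, "y": -0.0006, "z": 0, "claw": 0},
  ],
)

```text
time: 18.4
tool_pos: [533.6, 320.6, 16.3]
tcp_rot: [-0.0, 0.754, 0.656, 0.0]
force: [1.0, 0.6, -0.5]
opening: 0.0
```

>>> play_rows(
  series=[
    {"ax": 0, "ay": 0, "az": 0, "x": -0.0001, "y": -0.0005, "z": 0, "claw": 0},
    {"ax": 0, "ay": 0, "az": 0, "x": -0.0001, "y": -0.0005, "z": 0, "claw": 0},
  ],
)

```text
time: 18.57
tool_pos: [533.6, 320.5, 16.4]
tcp_rot: [-0.0, 0.754, 0.656, 0.0]
force: [1.1, 4.6, -0.4]
opening: -0.3
```

>>> play_rows(
  series=[
    {"ax": 0, "ay": 0, "az": 0, "x": 0, "y": -0.0003, "z": 0, "claw": 0},
    {"ax": 0, "ay": 0, "az": 0, "x": 0, "y": -0.0003, "z": 0, "claw": 0},
  ],
)

```text
time: 18.73
tool_pos: [533.5, 320.4, 16.5]
tcp_rot: [-0.0, 0.754, 0.657, 0.0]
force: [0.6, 5.7, -1.0]
opening: 0.1
```

```bash
python3 - <<'E'
from fx import *
st(); c=bot.capture("top"); blocks(c)
E
```

```text
t 18.73 tcp [533.5 320.4  16.5] fix [-23.8 229.7] F fix [-0.24  5.74 -1.04] open 0.1 [-0.     0.754  0.657  0.   ] q [-0.7   0.6   0.07  1.88 -0.06  0.67  0.84]
fix xy [-22.   93.4] size [ 38.7 181.4] 0.1
```

The row is against the stop: the force rose to 5.7 N while the position held. I'll go round to the front and press each block lightly to the fence again.

>>> play_rows(
  series=[
    {"ax": 0, "ay": 0, "az": 0, "x": 0.0017, "y": 0.0119, "z": 0, "claw": 0},
    {"ax": 0, "ay": 0, "az": 0, "x": 0.0017, "y": 0.0119, "z": 0, "claw": 0},
    {"ax": 0, "ay": 0, "az": 0, "x": -0.028, "y": 0.016, "z": 0, "claw": 0},
    {"ax": 0, "ay": 0, "az": 0, "x": -0.0557, "y": 0.0199, "z": 0, "claw": 0},
    {"ax": 0, "ay": 0, "az": 0, "x": -0.0557, "y": 0.0199, "z": 0, "claw": 0.3},
    {"ax": 0, "ay": 0, "az": 0, "x": -0.06, "y": -0.01, "z": -0.002, "claw": 0.3},
    {"ax": 0, "ay": 0, "az": 0, "x": -0.0642, "y": -0.0405, "z": -0.002, "claw": 0.3},
    {"ax": 0, "ay": 0, "az": 0, "x": -0.0642, "y": -0.0405, "z": -0.002, "claw": 0.3},
    {"ax": 0, "ay": 0, "az": 0, "x": -0.055, "y": -0.0418, "z": -0.002, "claw": 0.3},
    {"ax": 0, "ay": 0, "az": 0, "x": -0.044, "y": -0.0433, "z": -0.002, "claw": 0.3},
    {"ax": 0, "ay": 0, "az": 0, "x": -0.0384, "y": -0.0441, "z": -0.002, "claw": 0.3},
    {"ax": 0, "ay": 0, "az": 0, "x": -0.0384, "y": -0.0441, "z": -0.002, "claw": 0.3},
  ],
)

```text
time: 19.78
tool_pos: [497.1, 275.9, 14.3]
tcp_rot: [0.0, 0.755, 0.656, 0.001]
force: [-0.7, -0.5, -0.0]
opening: 25.6
```

```bash
python3 - <<'E'
from fx import *
st()
E
```

```text
t 19.78 tcp [497.1 275.9  14.3] fix [-53.7 180.6] F fix [-0.66 -0.59 -0.02] open 25.6 [0.    0.755 0.656 0.001] q [-0.67  0.54  0.07  2.   -0.06  0.6   0.87]
```

>>> play_rows(
  series=[
    {"ax": 0, "ay": 0, "az": 0, "x": 0.0006, "y": -0.0001, "z": 0, "claw": 0.3},
    {"ax": 0, "ay": 0, "az": 0, "x": 0.001, "y": -0.0001, "z": 0, "claw": 0.3},
    {"ax": 0, "ay": 0, "az": 0, "x": 0.001, "y": -0.0001, "z": 0, "claw": 0.3},
  ],
)

```text
time: 20.03
tool_pos: [495.8, 275.8, 14.2]
tcp_rot: [-0.0, 0.754, 0.657, -0.0]
force: [-0.0, 0.3, -0.7]
opening: 25.5
```

>>> play_rows(
  series=[
    {"ax": 0, "ay": 0, "az": 0, "x": 0.0005, "y": -0.0001, "z": 0, "claw": 0.3},
    {"ax": 0, "ay": 0, "az": 0, "x": 0.0005, "y": -0.0001, "z": 0, "claw": 0.3},
  ],
)

```text
time: 20.2
tool_pos: [496.4, 275.6, 14.3]
tcp_rot: [-0.0, 0.754, 0.656, -0.0]
force: [0.0, -0.5, -0.1]
opening: 25.5
```

>>> play_rows(
  series=[
    {"ax": 0, "ay": 0, "az": 0, "x": 0.0004, "y": -0.0001, "z": 0, "claw": 0.3},
    {"ax": 0, "ay": 0, "az": 0, "x": 0.0004, "y": -0.0001, "z": 0, "claw": 0.3},
  ],
)

```text
time: 20.37
tool_pos: [496.9, 275.4, 14.4]
tcp_rot: [0.0, 0.754, 0.656, 0.0]
force: [0.2, -0.1, 0.5]
opening: 25.5
```

>>> play_rows(
  series=[
    {"ax": 0, "ay": 0, "az": 0, "x": 0.0006, "y": -0.0001, "z": 0, "claw": 0.3},
    {"ax": 0, "ay": 0, "az": 0, "x": 0.0011, "y": -0.0002, "z": 0, "claw": 0.3},
    {"ax": 0, "ay": 0, "az": 0, "x": 0.0011, "y": -0.0002, "z": 0, "claw": 0.3},
  ],
)

```text
time: 20.62
tool_pos: [498.1, 275.1, 14.3]
tcp_rot: [0.0, 0.754, 0.656, 0.0]
force: [-0.1, 0.1, 0.5]
opening: 25.5
```

>>> play_rows(
  series=[
    {"ax": 0, "ay": 0, "az": 0, "x": 0.0006, "y": -0.0001, "z": 0, "claw": 0.3},
    {"ax": 0, "ay": 0, "az": 0, "x": 0.0006, "y": -0.0001, "z": 0, "claw": 0.3},
  ],
)

```text
time: 20.78
tool_pos: [498.2, 275.1, 14.3]
tcp_rot: [-0.0, 0.754, 0.656, -0.0]
force: [-4.5, 0.7, 3.1]
opening: 25.6
```

>>> play_rows(
  series=[
    {"ax": 0, "ay": 0, "az": 0, "x": 0.0004, "y": -0.0001, "z": 0, "claw": 0.3},
    {"ax": 0, "ay": 0, "az": 0, "x": 0.0004, "y": -0.0001, "z": 0, "claw": 0.3},
  ],
)

```text
time: 20.95
tool_pos: [498.2, 275.1, 14.2]
tcp_rot: [-0.0, 0.754, 0.657, -0.001]
force: [-7.4, 2.2, 5.2]
opening: 26.0
```

>>> play_rows(
  series=[
    {"ax": 0, "ay": 0, "az": 0, "x": -0.0069, "y": 0.001, "z": 0, "claw": 0.3},
    {"ax": 0, "ay": 0, "az": 0, "x": -0.0069, "y": 0.001, "z": 0, "claw": 0.3},
    {"ax": 0, "ay": 0, "az": 0, "x": -0.0119, "y": -0.034, "z": 0, "claw": 0.3},
    {"ax": 0, "ay": 0, "az": 0, "x": -0.0169, "y": -0.0703, "z": 0, "claw": 0.3},
    {"ax": 0, "ay": 0, "az": 0, "x": -0.0169, "y": -0.0703, "z": 0, "claw": 0.3},
    {"ax": 0, "ay": 0, "az": 0, "x": -0.014, "y": -0.0707, "z": 0, "claw": 0.3},
    {"ax": 0, "ay": 0, "az": 0, "x": -0.0122, "y": -0.071, "z": 0, "claw": 0.3},
    {"ax": 0, "ay": 0, "az": 0, "x": -0.0114, "y": -0.0712, "z": 0, "claw": 0.3},
    {"ax": 0, "ay": 0, "az": 0, "x": -0.0108, "y": -0.0713, "z": 0, "claw": 0.3},
    {"ax": 0, "ay": 0, "az": 0, "x": -0.0104, "y": -0.0713, "z": 0, "claw": 0.3},
    {"ax": 0, "ay": 0, "az": 0, "x": -0.0104, "y": -0.0713, "z": 0, "claw": 0.3},
  ],
)

```text
time: 21.87
tool_pos: [488.3, 204.5, 14.2]
tcp_rot: [-0.0, 0.754, 0.657, -0.0]
force: [-3.2, 2.7, 0.9]
opening: 25.4
```

>>> play_rows(
  series=[
    {"ax": 0, "ay": 0, "az": 0, "x": 0.0003, "y": 0, "z": 0, "claw": 0.3},
    {"ax": 0, "ay": 0, "az": 0, "x": 0.0003, "y": 0, "z": 0, "claw": 0.3},
  ],
)

```text
time: 22.03
tool_pos: [488.3, 204.5, 14.2]
tcp_rot: [-0.0, 0.754, 0.657, -0.0]
force: [-5.8, 4.5, 1.8]
opening: 25.5
```

>>> play_rows(
  series=[
    {"ax": 0, "ay": 0, "az": 0, "x": -0.0069, "y": 0.001, "z": 0, "claw": 0.3},
    {"ax": 0, "ay": 0, "az": 0, "x": -0.0069, "y": 0.001, "z": 0, "claw": 0.3},
    {"ax": 0, "ay": 0, "az": 0, "x": -0.0118, "y": -0.034, "z": 0, "claw": 0.3},
    {"ax": 0, "ay": 0, "az": 0, "x": -0.0167, "y": -0.0693, "z": 0, "claw": 0.3},
    {"ax": 0, "ay": 0, "az": 0, "x": -0.0167, "y": -0.0693, "z": 0, "claw": 0.3},
    {"ax": 0, "ay": 0, "az": 0, "x": -0.014, "y": -0.0697, "z": 0, "claw": 0.3},
    {"ax": 0, "ay": 0, "az": 0, "x": -0.012, "y": -0.07, "z": 0, "claw": 0.3},
    {"ax": 0, "ay": 0, "az": 0, "x": -0.0112, "y": -0.0702, "z": 0, "claw": 0.3},
    {"ax": 0, "ay": 0, "az": 0, "x": -0.0106, "y": -0.0703, "z": 0, "claw": 0.3},
    {"ax": 0, "ay": 0, "az": 0, "x": -0.0102, "y": -0.0703, "z": 0, "claw": 0.3},
    {"ax": 0, "ay": 0, "az": 0, "x": -0.0102, "y": -0.0703, "z": 0, "claw": 0.3},
  ],
)

```text
time: 22.95
tool_pos: [478.4, 134.1, 14.2]
tcp_rot: [-0.0, 0.754, 0.657, -0.0]
force: [-2.7, 3.3, 0.6]
opening: 25.8
```

>>> play_rows(
  series=[
    {"ax": 0, "ay": 0, "az": 0, "x": 0.0004, "y": 0, "z": 0, "claw": 0.3},
    {"ax": 0, "ay": 0, "az": 0, "x": 0.0004, "y": 0, "z": 0, "claw": 0.3},
  ],
)

```text
time: 23.12
tool_pos: [478.4, 134.1, 14.1]
tcp_rot: [-0.0, 0.754, 0.657, -0.0]
force: [-6.1, 4.1, 2.9]
opening: 25.5
```

All three contacts match the fence line. I'll finish with a light push along -y to confirm there are no gaps.

>>> play_rows(
  series=[
    {"ax": 0, "ay": 0, "az": 0, "x": -0.0297, "y": 0.0042, "z": 0, "claw": 0.3},
    {"ax": 0, "ay": 0, "az": 0, "x": -0.0297, "y": 0.0042, "z": 0, "claw": 0.1},
    {"ax": 0, "ay": 0, "az": 0, "x": -0.0249, "y": 0.0385, "z": 0, "claw": 0},
    {"ax": 0, "ay": 0, "az": 0, "x": -0.0201, "y": 0.0729, "z": 0, "claw": 0},
    {"ax": 0, "ay": 0, "az": 0, "x": -0.0153, "y": 0.1072, "z": 0, "claw": 0},
    {"ax": 0, "ay": 0, "az": 0, "x": -0.0105, "y": 0.1415, "z": 0, "claw": 0},
    {"ax": 0, "ay": 0, "az": 0, "x": -0.0057, "y": 0.1759, "z": 0, "claw": 0},
    {"ax": 0, "ay": 0, "az": 0, "x": -0.0009, "y": 0.2102, "z": 0.002, "claw": 0},
    {"ax": 0, "ay": 0, "az": 0, "x": -0.0009, "y": 0.2102, "z": 0.002, "claw": 0},
    {"ax": 0, "ay": 0, "az": 0, "x": 0.028, "y": 0.2062, "z": 0.002, "claw": 0},
    {"ax": 0, "ay": 0, "az": 0, "x": 0.0565, "y": 0.2022, "z": 0.002, "claw": 0},
    {"ax": 0, "ay": 0, "az": 0, "x": 0.0565, "y": 0.2022, "z": 0.002, "claw": 0},
    {"ax": 0, "ay": 0, "az": 0, "x": 0.0558, "y": 0.197, "z": 0.002, "claw": 0},
    {"ax": 0, "ay": 0, "az": 0, "x": 0.0551, "y": 0.192, "z": 0.002, "claw": 0},
    {"ax": 0, "ay": 0, "az": 0, "x": 0.0548, "y": 0.19, "z": 0.002, "claw": 0},
    {"ax": 0, "ay": 0, "az": 0, "x": 0.0548, "y": 0.19, "z": 0.002, "claw": 0},
  ],
)

```text
time: 24.45
tool_pos: [533.2, 322.6, 16.3]
tcp_rot: [-0.0, 0.754, 0.656, -0.0]
force: [0.2, 0.4, -0.6]
opening: -0.1
```

```bash
python3 - <<'E'
from fx import *
st()
E
```

```text
t 24.45 tcp [533.2 322.6  16.3] fix [-24.4 231.9] F fix [ 0.16  0.4  -0.65] open -0.1 [-0.     0.754  0.656 -0.   ] q [-0.7   0.6   0.07  1.87 -0.06  0.67  0.84]
```

>>> play_rows(
  series=[
    {"ax": 0, "ay": 0, "az": 0, "x": -0.0001, "y": -0.0009, "z": 0, "claw": 0},
    {"ax": 0, "ay": 0, "az": 0, "x": -0.0002, "y": -0.0017, "z": 0, "claw": 0},
    {"ax": 0, "ay": 0, "az": 0, "x": -0.0002, "y": -0.0017, "z": 0, "claw": 0},
  ],
)

```text
time: 24.7
tool_pos: [533.6, 321.8, 16.4]
tcp_rot: [-0.0, 0.754, 0.656, 0.0]
force: [-0.3, -0.1, 0.3]
opening: -0.1
```

>>> play_rows(
  series=[
    {"ax": 0, "ay": 0, "az": 0, "x": -0.0001, "y": -0.0005, "z": 0, "claw": 0},
    {"ax": 0, "ay": 0, "az": 0, "x": -0.0001, "y": -0.0005, "z": 0, "claw": 0},
  ],
)

```text
time: 24.87
tool_pos: [533.6, 321.2, 16.3]
tcp_rot: [-0.0, 0.754, 0.656, -0.0]
force: [0.0, -1.2, 0.9]
opening: 0.0
```

>>> play_rows(
  series=[
    {"ax": 0, "ay": 0, "az": 0, "x": -0.0001, "y": -0.0005, "z": 0, "claw": 0},
    {"ax": 0, "ay": 0, "az": 0, "x": -0.0001, "y": -0.0005, "z": 0, "claw": 0},
  ],
)

```text
time: 25.03
tool_pos: [533.5, 320.7, 16.3]
tcp_rot: [-0.0, 0.754, 0.656, -0.0]
force: [-0.1, 0.2, -0.1]
opening: 0.3
```

>>> play_rows(
  series=[
    {"ax": 0, "ay": 0, "az": 0, "x": 0, "y": -0.0004, "z": 0, "claw": 0},
    {"ax": 0, "ay": 0, "az": 0, "x": 0, "y": -0.0004, "z": 0, "claw": 0},
  ],
)

```text
time: 25.2
tool_pos: [533.5, 320.6, 16.3]
tcp_rot: [-0.0, 0.754, 0.656, 0.0]
force: [0.5, 2.2, 0.1]
opening: 0.1
```

>>> play_rows(
  series=[
    {"ax": 0, "ay": 0, "az": 0, "x": -0.0001, "y": -0.0005, "z": 0, "claw": 0},
    {"ax": 0, "ay": 0, "az": 0, "x": -0.0001, "y": -0.0005, "z": 0, "claw": 0},
  ],
)

```text
time: 25.37
tool_pos: [533.5, 320.5, 16.5]
tcp_rot: [-0.0, 0.754, 0.657, 0.0]
force: [0.1, 4.4, -0.6]
opening: -0.2
```

>>> play_rows(
  series=[
    {"ax": 0, "ay": 0, "az": 0, "x": 0.0021, "y": 0.0149, "z": 0, "claw": 0},
    {"ax": 0, "ay": 0, "az": 0, "x": 0.0021, "y": 0.0149, "z": 0.01, "claw": 0},
    {"ax": 0, "ay": 0, "az": 0, "x": -0.01, "y": 0.0149, "z": 0.04, "claw": 0},
    {"ax": 0, "ay": 0, "az": 0, "x": -0.02, "y": 0.0149, "z": 0.075, "claw": 0},
    {"ax": 0, "ay": 0, "az": 0, "x": -0.045, "y": 0.035, "z": 0.1, "claw": 0},
    {"ax": 0, "ay": 0, "az": 0, "x": -0.07, "y": 0.06, "z": 0.12, "claw": 0},
    {"ax": 0, "ay": 0, "az": 0, "x": -0.095, "y": 0.085, "z": 0.14, "claw": 0},
    {"ax": 0, "ay": 0, "az": 0, "x": -0.12, "y": 0.11, "z": 0.16, "claw": 0},
    {"ax": 0, "ay": 0, "az": 0, "x": -0.145, "y": 0.14, "z": 0.18, "claw": 0},
    {"ax": 0, "ay": 0, "az": 0, "x": -0.17, "y": 0.17, "z": 0.19, "claw": 0},
    {"ax": 0, "ay": 0, "az": 0, "x": -0.19, "y": 0.2, "z": 0.19, "claw": 0},
    {"ax": 0, "ay": 0, "az": 0, "x": -0.21, "y": 0.23, "z": 0.19, "claw": 0},
    {"ax": 0, "ay": 0, "az": 0, "x": -0.21, "y": 0.23, "z": 0.19, "claw": 0},
    {"ax": 0, "ay": 0, "az": 0, "x": -0.21, "y": 0.23, "z": 0.19, "claw": 0},
  ],
)

```text
time: 26.53
tool_pos: [321.2, 551.8, 206.5]
tcp_rot: [-0.0, 0.753, 0.658, -0.0]
force: [1.0, 0.3, -0.2]
opening: 0.2
```

```bash
python3 - <<'E'
from fx import *
st(); c=bot.capture("top"); blocks(c)
a=c["img"][160:235,200:325,::-1]; a=cv2.resize(a,None,fx=6,fy=6,interpolation=cv2.INTER_CUBIC)
cv2.imwrite("pics/f1.png",a)
b=bot.capture("side")["img"][150:230,240:340,::-1]; cv2.imwrite("pics/f2.png",cv2.resize(b,None,fx=6,fy=6,interpolation=cv2.INTER_CUBIC))
# fixture moved? dark-line shift between first and last picture
o=cv2.imread("pics/raw_top1.png")[:,:,::-1].mean(2); g=c["img"].mean(2)
box=np.s_[172:182,218:240]; print("shift open end",cv2.phaseCorrelate(o[165:195,210:235],g[165:195,210:235])[0],"stop",cv2.phaseCorrelate(o[180:225,300:318],g[180:225,300:318])[0])
E
```

```text
t 26.53 tcp [321.2 551.8 206.5] fix [-266.2  429.5] F fix [ 0.9   0.43 -0.24] open 0.2 [-0.     0.753  0.658 -0.   ] q [-1.16  0.39  0.02  1.72 -0.01  1.04  0.3 ]
fix xy [-22.1 107.5] size [209.4  38. ] 89.9
shift open end (0.5884746915756676, -0.4010579503131648) stop (-0.7583922446553899, 1.278838509022851)
```

View pics/f1.png

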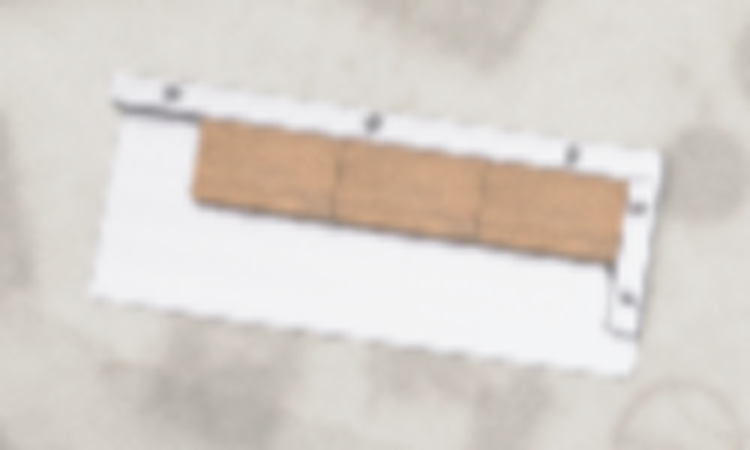

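View pics/f2.png

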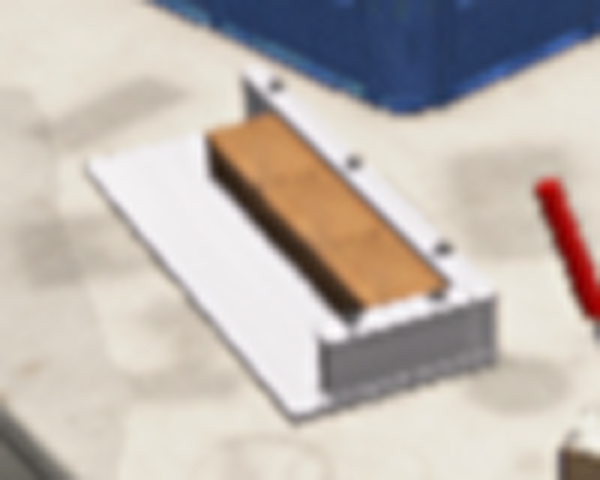

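```bash
python3 -c "
from plant import bot
print(bot.sign_off())"
```

```text
the job is handed in; nothing more can be done
None
```

The three blocks are now in one closed row, flush along the fence with the first against the end stop, and I've handed the job in. It took about 27 s of the 72 s allowed.

**What I did:** I gripped the loose block and set it on the bed at the open end. I then pushed each block squarely onto the fence with two spread fingers. From the open end I closed the row against the stop with shut fingers, pressed each block to the fence again, and repeated the end push lightly. Contact forces I read stayed under about 10 N.

**Last checks:**
- **Fence:** the contact points on all three blocks fell on one straight line to within about 0.2 mm.
- **Gaps:** both end pushes stopped at the same place to within about 0.1 mm. The top and side pictures show one unbroken row, flat, with no visible gaps.
- **Fixture:** its corners sit within about half a pixel (roughly 1.5 mm) of where they were in the first picture, and it did not creep under the pushes.
- **Other things:** the arm never came near the pale block, tyre or tape, though I did not measure them again at the end.

**Check that disagreed:** an automatic image-shift comparison gave 0.7 to 1.5 pixel shifts of the fixture, pointing in opposite directions at its two ends. I took this as the blocks and shadows having changed inside the compared areas, and relied on the corner positions instead.

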